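# Build two stacked heels from lifts on the gluing plates

## Task

Build up two shoe heels upside down from the loose D-shaped lifts: on the blue plate the dark walnut lift at the bottom, the beech one on it and the black rubber one on top; on the green plate the red lift with the white one on it. Stack each heel neatly in the middle of its plate, each lift flat and centred on the one below, all with their straight fronts towards and parallel to the plate's white strip. Leave the glue pot and the tack tin where they stand.

Things in the scene. Friction and masses are not known exactly. Their poses are not given: they have to be found in the camera images.
- walnut_mid (a point): Loose dark brown walnut heel lift, D-shaped seen from above: 70 mm long (x, straight front to round back), 64 mm wide (y, the sides to grip), 20 mm thick. The point is its centre, 10 mm above its underside; z is up, x points from the straight front to the round back.
- beech_mid (a point): Loose pale tan beech heel lift, D-shaped seen from above: 62 mm long (x, straight front to round back), 56 mm wide (y, the sides to grip), 18 mm thick. The point is its centre, 9 mm above its underside; z is up, x points from the straight front to the round back.
- black_mid (a point): Loose black rubber heel lift, D-shaped seen from above: 54 mm long (x, straight front to round back), 48 mm wide (y, the sides to grip), 16 mm thick. The point is its centre, 8 mm above its underside; z is up, x points from the straight front to the round back.
- red_mid (a point): Loose red fibreboard heel lift, D-shaped seen from above: 66 mm long (x, straight front to round back), 60 mm wide (y, the sides to grip), 20 mm thick. The point is its centre, 10 mm above its underside; z is up, x points from the straight front to the round back.
- white_mid (a point): Loose white nylon heel lift, D-shaped seen from above: 56 mm long (x, straight front to round back), 50 mm wide (y, the sides to grip), 16 mm thick. The point is its centre, 8 mm above its underside; z is up, x points from the straight front to the round back.
- blue_plate_strip (a point): Blue gluing plate, fixed to the bench, 120 mm (x) by 110 mm (y), 6 mm thick, with a flat white strip, 10 mm wide, 5 mm in from one of its 110 mm edges. The point is the middle of the strip, level with the plate's top (6 mm above the bench); x points from the strip across the plate, whose middle is 50 mm along +x from this point; z is up.
- green_plate_strip (a point): Green gluing plate, fixed to the bench, 120 mm (x) by 110 mm (y), 6 mm thick, with a flat white strip, 10 mm wide, 5 mm in from one of its 110 mm edges. The point is the middle of the strip, level with the plate's top (6 mm above the bench); x points from the strip across the plate, whose middle is 50 mm along +x from this point; z is up.
- glue_pot_mid (a point): Loose round white glue pot with an orange lid, about 54 mm in diameter, 75 mm tall; the point is its centre, half-way up. Not to be moved.
- tack_tin_mid (a point): Loose round tack tin, brass-yellow with a pale metal lid, about 54 mm in diameter, 55 mm tall; the point is its centre, half-way up. Not to be moved.
Mind the look-alikes: they are no part of the job. What is shaped like the part that bears black_mid but pink or purple is not meant. Leave any orange look-alike of the part that bears blue_plate_strip alone.

How it is judged:
By the outcome, as a careful person would: the job done as asked, in the order asked, and still so for the second after the job is handed in, with the robot touching nothing.
It also fails if it takes over 118 s, if anything falls off the work surface, if the arm or the gripper's body presses on something with over 40 N, if the wrist force passes 120 N, or if a joint passes its speed limit or range.

## Robot

A 6-joint arm with a two-finger parallel gripper is mounted at the origin on the work surface. World frame = base frame: x ahead of the robot, y to its left, z up, the work surface at z = 0. Lengths are in m, angles in rad, forces in N, time in s.
With the tool pointing down it reaches from about 0.425 to 0.95 m from the base axis. Payload 3.5 kg.
Tool frame: the origin (TCP) lies between the finger pads; the fingertips stand 8 mm ahead of it and the grasp point (between the pads) lies 11 mm behind it (tcp_to_tips is the distance from the TCP to the fingertips, in m); z points along the fingers, y is the line along which they close (so a half turn about z gives the same grasp; the last joint's range is limited). The gripper opens to 85 mm and grips with 20 to 120 N. Pads are 22 mm wide; open, the fingers measure 114 mm over their backs; the gripper's body (76 mm by 85 mm) begins 54 mm behind the grasp point. The pads swing forward as they close: fully open they stand 13 mm farther back than shut.
Start: joints at [-1.376, 0.286, 1.577, -0, 1.279, -0.15], TCP at [0.228, -0.635, 0.239] pointing down, gripper open.
Joint ranges: [-2.77, 2.77], [-0.9, 2.22], [0.21, 2.48], [-1.53, 4.67], [0.24, 2.81], [-2.84, 2.84]. Speed limits (rad/s): [2.79, 2.79, 3.14, 3.14, 3.14, 3.14].

## Interface

Orientations are given as a rotation vector (axis times angle).
In Python, from rig import * gives the robot as it stands.
- The arm moves only by the tool send_rows, never from a script. Its argument "targets" is a list that holds one entry, the list of rows, each a list of 7 numbers: the shift along the tool's x, y, z as a fraction of full scale, then the turn, a rotation vector about the tool's x, y, z as a fraction of full scale, then the opening, from 0 (shut) to 1 (fully open). In form: [[[dx, dy, dz, wx, wy, wz, fingers], ...]]. A call has exactly 5 rows; each row is the pose to reach, as a shift and turn from the pose commanded when the call began, along the tool's axes at that moment; what a row does not reach only later rows make up. Full scale, the value 1, is 400 mm for a shift and 30 degrees for a turn. A row lasts 1/12 s, in which the tool goes at most 41.7 mm and 7.16 degrees, less where a joint would pass 70% of its speed; a pose out of reach is approached as far as the arm can. A call with a number of a shift or a turn outside -1 to 1 is refused whole. A call with a gripper value outside its range is refused whole. The fingers move at their own pace and stop on an object; "squeeze" is the grip in N (left out, the last holds). Time passes only in rows, so rows that repeat a pose let the fingers close, or fill a call up. It gives the time, the measured TCP pose, the force, the opening and the grip force at its end, in the units of the state.
- sense(): the state, without advancing time (a new reading comes with each control period).
- snapshot(name): name is "scene" or "side" or "wrist"; returns a dict with "color" (480x640x3 uint8, blue, green, red), "range_z" (480x640 float32, m along the optical axis (not along the pixel's ray), 0 where there is no reading), "fx", "fy", "cx", "cy" (pixels), "dist" ([k1, k2, p1, p2, k3] as OpenCV has them; the pictures are not rectified), "cam_to_world" (4x4, takes a point from camera to world coordinates). Camera axes: x right, y down, z forward; pixel columns grow to the right and rows downward; lengths in m; the calibration is good to about 2 mm. A picture is of the moment at which its call begins.
- close_job(): hands the job in; it is judged then, once.
Trained networks look in the newest picture that a camera, given by its name, has taken for a name from the list of things; names that differ only in an ending like _2 or _b are one class to them, and where a whole thing is asked for, a point or a joint stands for the part that bears it (a point fixed in the world has none). Each returns a list of dicts, best first, with "conf" (0 to 1); they miss things now and then, are a little off and sometimes report something else, mostly with a low value. They report only what shows in the picture. A call takes as long as a camera call. They do not tell look-alikes from the thing itself.
- silhouettes(camera, target): "pixels" (480x640 bool, what is visible of it) and "at" ([column, row] in pixels, amid what is visible of it).
- tip_of(camera, target): "at" ([column, row] in pixels: a listed point, or the origin of a listed thing).
The state is a dict: "time_s": time; "joint_positions": joint angles; "dq": joint speeds; "joint_efforts": joint torques, N m; "tcp_pos": TCP position; "ee_rot": TCP orientation; "force": force on the tool from outside, world axes, zero at the start; "wrist_torque": the same for the moment, N m; "grip_width": finger opening in m; "grasp_force": force on a finger pad.
Only numpy, scipy, OpenCV 4.12 (cv2) and the standard library are available. Lean on these libraries where they do the work, as an engineer would, in place of code of your own. Each camera call takes 0.05 s, during which the arm holds its last target. There are 200 camera calls.

## Working session

There is one attempt and no reset: what is moved stays moved. The work goes in short steps, Python scripts to look and compute and a tool call to move; the robot and the scene stay as the last step left them, time stands still between calls to the robot, and variables do not carry over. Pictures are saved under pics/ and viewed, at most 14 in all, crops included, and the job is handed in when it is done.

Besides the shell and the picture viewer there is one more tool, called in YAML: its name, and indented under it one key for each argument. send_rows: Moves the arm, as the interface text tells. Its arguments: {"type":"object","properties":{"targets":{"type":"array","items":{"type":"array","items":{"type":"array","items":{"type":"number","minimum":-1,"maximum":1}}}},"squeeze":{"type":"number"}},"required":["targets"]}

```bash
ls; mkdir -p pics; cat > h.py <<'E'
from rig import *
import numpy as np, cv2
def save(s,n): cv2.imwrite('pics/'+n,s['color'])
E
python3 - <<'E'
from h import *
s=snapshot('scene'); save(s,'scene0.png'); t=snapshot('side'); save(t,'side0.png')
np.savez('s0.npz',**s);np.savez('t0.npz',**t)
for a in (s,t): print(a['cam_to_world'].round(3),a['fx'],a['dist'])
print(sense())
E
```

```text
pics
[[ 0.233  0.705 -0.67   1.107]
 [ 0.973 -0.168  0.161 -0.115]
 [ 0.    -0.689 -0.725  0.805]
 [ 0.     0.     0.     1.   ]] 541.3756577479918 [-0.0510013  0.         0.         0.         0.       ]
[[ 0.988 -0.071  0.141  0.252]
 [-0.156 -0.554  0.818 -1.087]
 [ 0.02  -0.83  -0.558  0.82 ]
 [ 0.     0.     0.     1.   ]] 560.8927860765684 [-0.05127716  0.          0.          0.          0.        ]
{'time_s': 0.1, 'joint_positions': array([-1.37602591e+00,  2.87103074e-01,  1.57801578e+00, -3.65640433e-06,
        1.27858808e+00, -1.49984202e-01]), 'dq': array([-0.00080558, -0.00213805, -0.00298978, -0.00056738, -0.00144924,
        0.00148881]), 'joint_efforts': array([ 9.69049574e-05, -4.07296336e+01, -2.93700600e+01, -1.47098349e-04,
        3.38996273e-03,  1.69715514e-05]), 'tcp_pos': array([ 0.22805291, -0.63470564,  0.23807616]), 'ee_rot': array([-3.09295094e+00, -5.38500488e-01,  7.98066992e-05]), 'force': array([-0.24778475, -0.57462949,  0.17163248]), 'wrist_torque': array([-0.04708462, -0.00712461,  0.0034115 ]), 'grasp_force': 0.0, 'grip_width': 0.08521270230051771}
```

View pics/scene0.png

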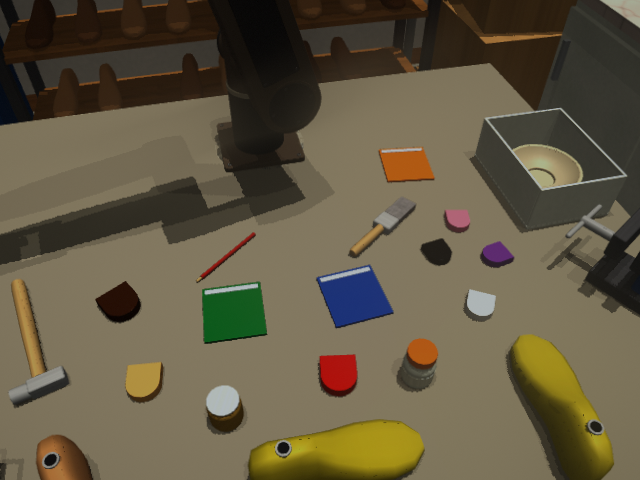

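View pics/side0.png

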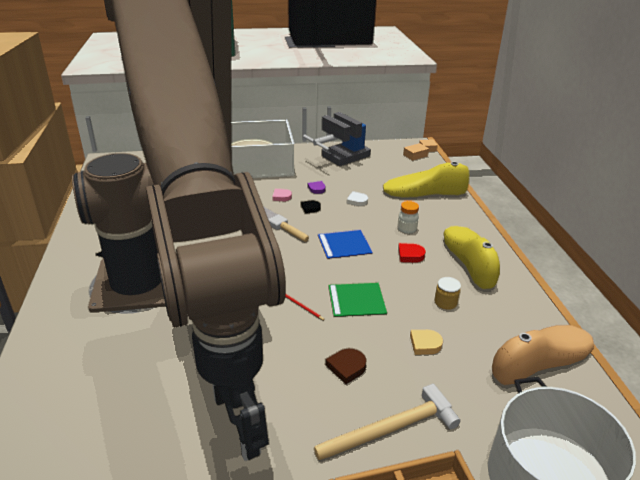

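The scene view shows walnut at (119,300), beech (144,380), black (437,250), red (338,373), white (480,303), blue plate (354,295), green plate (234,312). In both plates the strip lies on the far edge, towards the robot. The side view agrees.

```bash
cat > h.py <<'E'
from rig import *
import numpy as np, cv2
from scipy.optimize import minimize
from scipy.spatial.transform import Rotation as R
DIM=dict(walnut=(.070,.064,.020),beech=(.062,.056,.018),black=(.054,.048,.016),red=(.066,.060,.020),white=(.056,.050,.016))
def save(s,n): cv2.imwrite('pics/'+n,s['color'])
def outline(name):
    if name in('blue','green'): return np.array([[-.06,-.055],[.06,-.055],[.06,.055],[-.06,.055]])
    L,W,_=DIM[name]; r=W/2; a=np.linspace(-np.pi/2,np.pi/2,41)
    return np.vstack([[[-L/2,-r]],np.c_[L/2-r+r*np.cos(a),r*np.sin(a)],[[-L/2,r]]])
def K(s): return np.array([[s['fx'],0,s['cx']],[0,s['fy'],s['cy']],[0,0,1.]])
def project(s,P):
    M=np.linalg.inv(s['cam_to_world'])
    return cv2.projectPoints(np.asarray(P,float).reshape(-1,3),cv2.Rodrigues(M[:3,:3])[0],M[:3,3],K(s),np.asarray(s['dist'],float))[0][:,0]
def ray(s,uv,z):
    n=cv2.undistortPoints(np.array([[uv]],float),K(s),np.asarray(s['dist'],float))[0,0]
    C=np.asarray(s['cam_to_world']); d=C[:3,:3]@[n[0],n[1],1]; o=C[:3,3]
    return o+d*(z-o[2])/d[2]
def hull(s,name,p,z0,h):
    o=outline(name);c,q=np.cos(p[2]),np.sin(p[2]); xy=o@np.array([[c,q],[-q,c]])+p[:2]
    P=np.vstack([np.c_[xy,np.full(len(xy),z)] for z in(z0,z0+h)])
    return cv2.convexHull(project(s,P).astype(np.float32))
def fit(s,name,mask,z0=0.,starts=8,yaw0=None,h=None,top=False):
    h=h or (DIM[name][2] if name in DIM else .006)
    if top: z0,h=z0+h,0.
    ys,xs=np.nonzero(mask); x0,y0=max(xs.min()-25,0),max(ys.min()-25,0); x1,y1=xs.max()+25,ys.max()+25
    S=4; m=cv2.resize(mask[y0:y1,x0:x1].astype(np.float32),None,fx=S,fy=S,interpolation=cv2.INTER_LINEAR)
    def cost(q):
        H=((hull(s,name,np.array(q)*[.01,.01,.2],z0,h)-[x0-.5,y0-.5])*S-.5)
        im=np.zeros(m.shape,np.uint8); cv2.fillConvexPoly(im,np.round(H*16).astype(np.int32),1,shift=4,lineType=cv2.LINE_8)
        return 1-np.minimum(im,m).sum()/np.maximum(im,m).sum()
    c=ray(s,(xs.mean(),ys.mean()),z0+h/2)[:2]; best=None
    for y in ([yaw0] if yaw0 is not None else np.arange(starts)*2*np.pi/starts):
        q0=np.array([c[0]/.01,c[1]/.01,y/.2])
        r=minimize(cost,q0,method='Nelder-Mead',options=dict(initial_simplex=np.vstack([q0,q0+np.eye(3)*1.]),xatol=.003,fatol=1e-5))
        if best is None or r.fun<best.fun: best=r
    p=best.x*[.01,.01,.2]; p[2]=(p[2]+np.pi)%(2*np.pi)-np.pi
    return p,1-best.fun
def platemask(s,name):
    hsv=cv2.cvtColor(s['color'],cv2.COLOR_BGR2HSV)
    lo,hi=((105,120,40),(130,255,255)) if name=='blue' else ((50,120,40),(80,255,255))
    m=cv2.inRange(hsv,lo,hi); n,l,st,_=cv2.connectedComponentsWithStats(cv2.morphologyEx(m,cv2.MORPH_CLOSE,np.ones((15,15))))
    k=1+st[1:,4].argmax(); m&=(l==k).astype(np.uint8)*255
    out=np.zeros_like(m); cv2.fillConvexPoly(out,cv2.convexHull(cv2.findNonZero(m)),1); return out>0
E
python3 - <<'E'
from h import *
for cam in('scene','side'):
    s=snapshot(cam)
    for n in DIM:
        for d in silhouettes(cam,n+'_mid')[:2]:
            p,i=fit(s,n,d['pixels'])
            print(cam,n,round(d['conf'],2),np.round(d['at']),p.round(4),round(i,3))
    for n in('blue','green'):
        t=tip_of(cam,n+'_plate_strip'); p,i=fit(s,n,platemask(s,n),starts=4)
        print(cam,n,p.round(4),round(i,3),[(round(d['conf'],2),ray(s,d['at'],.006)[:2].round(4)) for d in t[:2]])
    for n in('glue_pot','tack_tin'):
        for d in tip_of(cam,n+'_mid')[:1]: print(n,d['conf'],ray(s,d['at'],.037 if n[0]=='g' else .027).round(3))
E
```

```text
scene walnut 0.71 [118. 304.] [ 0.4413 -0.3274  0.5119] 0.961
scene beech 0.58 [145. 381.] [ 0.6135 -0.2901 -0.1248] 0.947
scene black 0.93 [458. 220.] [ 0.3762  0.3643 -0.3002] 0.895
scene black 0.89 [497. 255.] [ 0.4871  0.3982 -1.4306] 0.919
scene white 0.9 [482. 301.] [ 0.5974  0.3133 -0.5274] 0.946
scene blue [0.5139 0.0968 0.067 ] 0.969 [(0.93, array([0.1127, 0.3294])), (0.6, array([0.4595, 0.0897]))]
scene green [ 0.4981 -0.1276 -0.0565] 0.965 [(0.67, array([ 0.4481, -0.1221]))]
glue_pot 0.83 [0.698 0.154 0.037]
tack_tin 0.93 [ 0.703 -0.165  0.027]
side walnut 0.83 [346. 361.] [ 0.4412 -0.3279  0.5142] 0.918
side beech 0.77 [423. 339.] [ 0.6141 -0.2922 -0.1275] 0.93
side black 0.77 [311. 204.] [0.4535 0.2825 0.1147] 0.888
side black 0.75 [282. 198.] [ 0.3781  0.3562 -0.279 ] 0.893
side red 0.71 [413. 252.] [ 0.6731  0.0195 -0.2117] 0.92
side white 0.77 [360. 196.] [ 0.5961  0.3088 -0.5538] 0.902
side blue [0.5141 0.0945 0.0543] 0.925 [(0.63, array([0.4636, 0.0921]))]
side green [ 0.4995 -0.1293 -0.0622] 0.934 [(0.78, array([ 0.4488, -0.1174]))]
glue_pot 0.88 [0.694 0.152 0.037]
tack_tin 0.89 [ 0.694 -0.162  0.027]
```

```bash
cat >> h.py <<'E'
def Rdown(yaw): c,s=np.cos(yaw),np.sin(yaw); return R.from_matrix([[c,s,0],[s,-c,0],[0,0,-1]])
def yawnow(): m=R.from_rotvec(sense()['ee_rot']).as_matrix(); return np.arctan2(m[1,0],m[0,0])
def plan(wps,settle=2,speed=.040):
    """wps: (x,y,z,yaw,fingers); prints 5-row calls"""
    st=sense(); p=st['tcp_pos'].copy(); r=R.from_rotvec(st['ee_rot']); rows=[]
    for x,y,z,w,f in wps:
        q=np.array([x,y,z]); t=Rdown(w); dv=(r.inv()*t).as_rotvec()
        n=max(1,int(np.ceil(max(np.linalg.norm(q-p)/speed,np.degrees(np.linalg.norm(dv))/6.8))))
        rows+=[(p+(q-p)*k/n,r*R.from_rotvec(dv*k/n),f) for k in range(1,n+1)]; p,r=q,t
    rows+=[rows[-1]]*settle; rows+=[rows[-1]]*(-len(rows)%5)
    p=st['tcp_pos']; r=R.from_rotvec(st['ee_rot'])
    for i in range(0,len(rows),5):
        out=[]
        for P,Q,f in rows[i:i+5]:
            out.append([round(v,3) for v in list(r.inv().apply(P-p)/.4)+list((r.inv()*Q).as_rotvec()/np.radians(30))]+[f])
        # account for rounding
        p=p+r.apply(np.array(out[-1][:3])*.4); r=r*R.from_rotvec(np.array(out[-1][3:6])*np.radians(30))
        print(str(out).replace('-0.0,','0,').replace('0.0,','0,').replace(' ',''))
E
python3 - <<'E'
from h import *
s=snapshot('wrist'); C=s['cam_to_world']; st=sense()
print(R.from_rotvec(st['ee_rot']).inv().apply(C[:3,3]-st['tcp_pos']).round(4),(R.from_rotvec(st['ee_rot']).inv()*R.from_matrix(C[:3,:3])).as_matrix().round(2),s['fx'])
plan([(.41,-.33,.20,.51,1)])
E
```

```text
[ 0.0686 -0.0015 -0.1332] [[-0.   -0.96 -0.27]
 [ 1.   -0.   -0.  ]
 [ 0.   -0.27  0.96]] 416.0302627374169
[[np.float64(0.076),np.float64(-0.063),np.float64(0.011),np.float64(0.0),np.float64(-0.0),np.float64(-0.035),1],[np.float64(0.152),np.float64(-0.125),np.float64(0.022),np.float64(0.0),np.float64(-0.0),np.float64(-0.07),1],[np.float64(0.229),np.float64(-0.188),np.float64(0.033),np.float64(0.0),np.float64(-0.0),np.float64(-0.105),1],[np.float64(0.305),np.float64(-0.251),np.float64(0.044),np.float64(0.0),np.float64(-0.0),np.float64(-0.14),1],[np.float64(0.381),np.float64(-0.314),np.float64(0.055),np.float64(0.0),np.float64(-0.0),np.float64(-0.175),1]]
[[np.float64(0.082),np.float64(-0.055),np.float64(0.011),np.float64(0.0),np.float64(-0.0),np.float64(-0.035),1],[np.float64(0.163),np.float64(-0.111),np.float64(0.021),np.float64(0.0),np.float64(-0.0),np.float64(-0.07),1],[np.float64(0.245),np.float64(-0.166),np.float64(0.032),np.float64(0.0),np.float64(-0.0),np.float64(-0.105),1],[np.float64(0.326),np.float64(-0.222),np.float64(0.043),np.float64(0.0),np.float64(-0.0),np.float64(-0.14),1],[np.float64(0.326),np.float64(-0.222),np.float64(0.043),np.float64(0.0),np.float64(-0.0),np.float64(-0.14),1]]
[[np.float64(0.0),np.float64(0.0),np.float64(0.0),np.float64(0.0),np.float64(-0.0),np.float64(-0.0),1],[np.float64(0.0),np.float64(0.0),np.float64(0.0),np.float64(0.0),np.float64(-0.0),np.float64(-0.0),1],[np.float64(0.0),np.float64(0.0),np.float64(0.0),np.float64(0.0),np.float64(-0.0),np.float64(-0.0),1],[np.float64(0.0),np.float64(0.0),np.float64(0.0),np.float64(0.0),np.float64(-0.0),np.float64(-0.0),1],[np.float64(0.0),np.float64(0.0),np.float64(0.0),np.float64(0.0),np.float64(-0.0),np.float64(-0.0),1]]
```

send_rows:
  targets:
    - [[0.076,-0.063,0.011,0,0,-0.035,1],[0.152,-0.125,0.022,0,0,-0.07,1],[0.229,-0.188,0.033,0,0,-0.105,1],[0.305,-0.251,0.044,0,0,-0.14,1],[0.381,-0.314,0.055,0,0,-0.175,1]]

```text
time_s: 1.57
tcp_pos: [0.3297, -0.464, 0.2172]
ee_rot: [3.067, 0.68, 0.0]
force: [0.3, -0.8, 0.7]
grip_width: 0.0854
grasp_force: 0.0
```

send_rows:
  targets:
    - [[0.082,-0.055,0.011,0,0,-0.035,1],[0.163,-0.111,0.021,0,0,-0.07,1],[0.245,-0.166,0.032,0,0,-0.105,1],[0.326,-0.222,0.043,0,0,-0.14,1],[0.326,-0.222,0.043,0,0,-0.14,1]]

```text
time_s: 1.98
tcp_pos: [0.4118, -0.3241, 0.199]
ee_rot: [-3.034, -0.801, -0.001]
force: [-1.1, -0.4, -0.4]
grip_width: 0.0851
grasp_force: 0.0
```

```bash
sed -i 's/out.append(\[round(v,3)/out.append([round(float(v),3)+0./' h.py; python3 - <<'E'
from h import *
st=sense(); print(st['time_s'],st['tcp_pos'],yawnow(),abs(st['dq']).max())
s=snapshot('wrist'); save(s,'w1.png')
for n in ('walnut',):
    for d in silhouettes('wrist',n+'_mid')[:2]:
        print(d['conf'],d['at'],*fit(s,n,d['pixels']))
E
```

```text
1.9833 [ 0.41177901 -0.32413555  0.19903397] 0.5162221844514925 0.07982011943393966
0.71 [340.8, 190.4] [ 0.44080496 -0.32672077  0.51254392] 0.9808849692344666
0.29 [418.7, 0.1] [ 0.61854024 -0.28566451 -0.12216805] 0.908865213394165
```

View pics/w1.png

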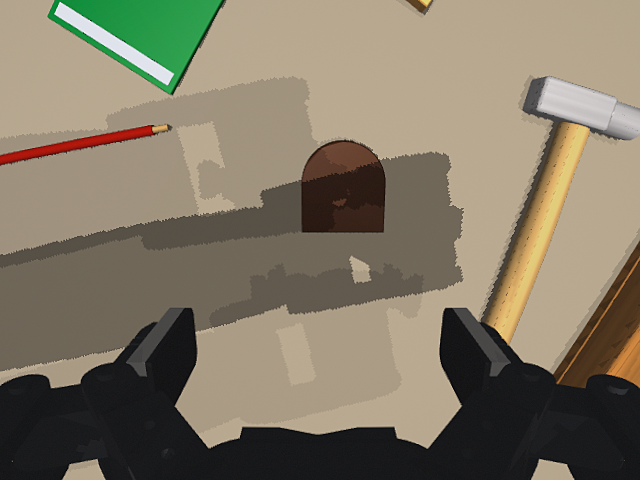

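The view shows the walnut at about (343,187), aligned with the tool, and the fit agrees with the other cameras to 1 mm.

```bash
cat >> h.py <<'E'
def off(p,dx,dy=0.): c,s=np.cos(p[2]),np.sin(p[2]); return p[0]+c*dx-s*dy,p[1]+s*dx+c*dy
E
python3 - <<'E'
from h import *
p=(.4408,-.3269,.5125); x,y=off(p,-.009); print(x,y)
plan([(x,y,.06,p[2],1),(x,y,.005,p[2],1)],settle=1)
E
```

```text
0.43295630795372797 -0.33131321822293536
[[0.011,0.008,0.088,0,0,0,1],[0.023,0.017,0.175,0,0,0,1],[0.034,0.025,0.263,0,0,0.001,1],[0.046,0.033,0.35,0,0.001,0.001,1],[0.046,0.033,0.419,0,0.001,0.001,1]]
[[0,0,0.069,0,0,0,1],[0,0,0.069,0,0,0,1],[0,0,0.069,0,0,0,1],[0,0,0.069,0,0,0,1],[0,0,0.069,0,0,0,1]]
```

send_rows:
  targets:
    - [[0.011,0.008,0.088,0,0,0,1],[0.023,0.017,0.175,0,0,0,1],[0.034,0.025,0.263,0,0,0,1],[0.046,0.033,0.35,0,0,0,1],[0.046,0.033,0.419,0,0,0,1]]

```text
time_s: 2.5
tcp_pos: [0.4318, -0.3338, 0.0304]
ee_rot: [-3.041, -0.789, 0.0]
force: [-0.6, -0.4, -0.1]
grip_width: 0.0853
grasp_force: 0.0
```

send_rows:
  targets:
    - [[0,0,0.035,0,0,0,1],[0,0,0.069,0,0,0,1],[0,0,0.069,0,0,0,1],[0,0,0.069,0,0,0,1],[0,0,0.069,0,0,0,1]]

```text
time_s: 2.92
tcp_pos: [0.4326, -0.3341, 0.006]
ee_rot: [3.039, 0.79, 0.001]
force: [0.1, -0.9, 0.3]
grip_width: 0.0853
grasp_force: 0.0
```

```bash
python3 - <<'E'
from h import *
st=sense(); print(st['tcp_pos'],yawnow(),st['force'])
plan([(.43296,-.3313,.005,.5125,.6)])
s=snapshot('wrist'); save(s,'w2.png')
E
```

```text
[ 0.43256168 -0.33409005  0.00601046] 0.5084395041893843 [ 0.12386876 -0.85382022  0.28882778]
[[0.004,-0.006,0.003,0.004,-0.001,-0.008,0.6],[0.004,-0.006,0.003,0.004,-0.001,-0.008,0.6],[0.004,-0.006,0.003,0.004,-0.001,-0.008,0.6],[0.004,-0.006,0.003,0.004,-0.001,-0.008,0.6],[0.004,-0.006,0.003,0.004,-0.001,-0.008,0.6]]
```

View pics/w2.png

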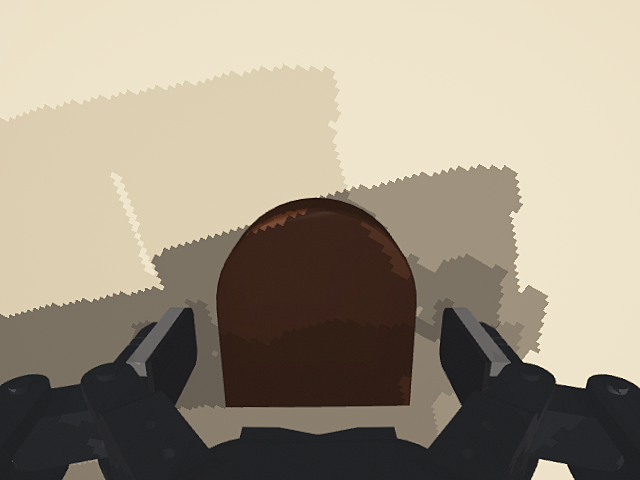

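The walnut sits between the pads, centred at column 317. I will apply the small correction, then close.

send_rows:
  targets:
    - [[0.004,-0.006,0.003,0,0,-0.008,1],[0.004,-0.006,0.003,0,0,-0.008,0.5],[0.004,-0.006,0.003,0,0,-0.008,0],[0.004,-0.006,0.003,0,0,-0.008,0],[0.004,-0.006,0.003,0,0,-0.008,0]]
  squeeze: 40

```text
time_s: 3.38
tcp_pos: [0.4331, -0.3301, 0.0047]
ee_rot: [3.037, 0.798, 0.001]
force: [0.2, 0.4, 4.4]
grip_width: 0.0629
grasp_force: 45.7
```

send_rows:
  targets:
    - [[0,0,0,0,0,0,0],[0,0,0,0,0,0,0],[0,0,0,0,0,0,0],[0,0,0,0,0,0,0],[0,0,0,0,0,0,0]]

```text
time_s: 3.8
tcp_pos: [0.4331, -0.3301, 0.0047]
ee_rot: [3.037, 0.798, 0.001]
force: [-0.5, 1.3, 6.6]
grip_width: 0.0633
grasp_force: 45.9
```

send_rows:
  targets:
    - [[0,0,-0.05,0,0,0,0],[0,0,-0.15,0,0,0,0],[0,0,-0.2,0,0,0,0],[0,0,-0.2,0,0,0,0],[0,0,-0.2,0,0,0,0]]

```text
time_s: 4.22
tcp_pos: [0.433, -0.3301, 0.0848]
ee_rot: [3.036, 0.798, 0.002]
force: [-0.8, -0.6, -0.9]
grip_width: 0.0634
grasp_force: 45.1
```

```bash
python3 - <<'E'
from h import *
st=sense(); print(st['tcp_pos'],yawnow(),st['grip_width'])
s=snapshot('wrist'); save(s,'w3.png')
for d in silhouettes('wrist','walnut_mid')[:1]:
    for z in(.0775,.08,.0825): print(z,d['conf'],*fit(s,'walnut',d['pixels'],z0=z,yaw0=.51))
q=(.4970,-.1276,-.06); b=(.5139,.0960,.061)
x,y=off(b,-.009)
print('place',x,y)
plan([(x,y,.085,b[2],0)],settle=3)
E
```

```text
[ 0.43301827 -0.33007266  0.08477319] 0.5140169053702524 0.06337667637516228
0.0775 0.81 [ 0.43905778 -0.32483497  0.51382948] 0.9862231016159058
0.08 0.81 [ 0.43935713 -0.32462691  0.51106216] 0.9536537528038025
0.0825 0.81 [ 0.43968766 -0.32446265  0.52931487] 0.9195291996002197
place 0.5049167393084536 0.09545134040816089
[[0.062,-0.076,0,0,0,0.079,0],[0.124,-0.151,-0.001,-0.001,0,0.157,0],[0.186,-0.227,-0.001,-0.001,0.001,0.236,0],[0.248,-0.303,-0.002,-0.002,0.001,0.315,0],[0.309,-0.379,-0.002,-0.002,0.001,0.393,0]]
[[0.046,-0.087,-0.001,-0.001,0,0.079,0],[0.091,-0.173,-0.001,-0.001,0.001,0.157,0],[0.136,-0.26,-0.002,-0.002,0.001,0.236,0],[0.181,-0.347,-0.003,-0.002,0.001,0.315,0],[0.226,-0.434,-0.003,-0.003,0.001,0.393,0]]
[[0.026,-0.094,-0.001,0,0.001,0.079,0],[0.026,-0.094,-0.001,0,0.001,0.079,0],[0.026,-0.094,-0.001,0,0.001,0.079,0],[0.026,-0.094,-0.001,0,0.001,0.079,0],[0.026,-0.094,-0.001,0,0.001,0.079,0]]
```

View pics/w3.png

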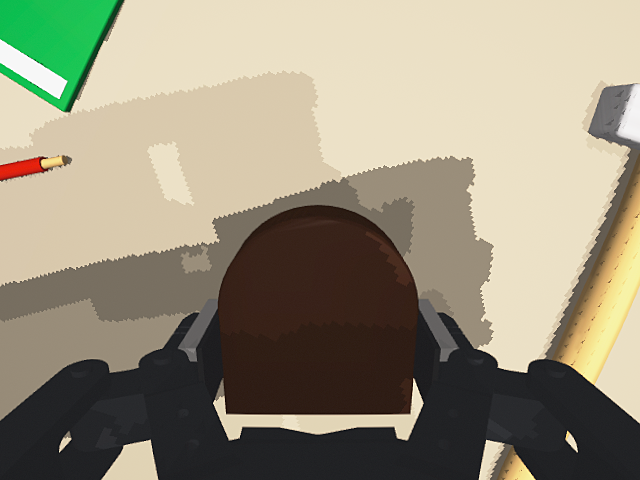

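Walnut is held level and square (front edge at row 413). Next I look at the blue plate from the wrist before placing.

```bash
python3 - <<'E'
from h import *
plan([(.44,-.2,.18,.3,0),(.435,.09,.18,.06,0)],settle=1)
E
```

```text
[[0.035,-0.054,-0.049,-0.001,0,0.082,0],[0.07,-0.108,-0.098,-0.002,0.001,0.163,0],[0.106,-0.162,-0.146,-0.003,0.001,0.245,0],[0.141,-0.216,-0.195,-0.004,0.001,0.327,0],[0.176,-0.27,-0.244,-0.005,0.002,0.409,0]]
[[0.025,-0.087,0,0,0,0.057,0],[0.051,-0.174,0,0,0,0.114,0],[0.076,-0.261,0,0,0,0.171,0],[0.101,-0.349,0,0,0,0.229,0],[0.126,-0.436,0,0,0,0.286,0]]
[[0.012,-0.089,0,0,0,0.057,0],[0.024,-0.179,0,0,0,0.115,0],[0.036,-0.269,0,0,0,0.172,0],[0.036,-0.269,0,0,0,0.172,0],[0.036,-0.269,0,0,0,0.172,0]]
```

send_rows:
  targets:
    - [[0.035,-0.054,-0.049,0,0,0.082,0],[0.07,-0.108,-0.098,0,0,0.163,0],[0.106,-0.162,-0.146,0,0,0.245,0],[0.141,-0.216,-0.195,0,0,0.327,0],[0.176,-0.27,-0.244,0,0,0.409,0]]

```text
time_s: 4.73
tcp_pos: [0.4394, -0.199, 0.1795]
ee_rot: [-3.103, -0.464, 0.006]
force: [0.7, -0.4, -0.6]
grip_width: 0.0632
grasp_force: 45.1
```

send_rows:
  targets:
    - [[0.025,-0.087,0,0,0,0.057,0],[0.051,-0.174,0,0,0,0.114,0],[0.076,-0.261,0,0,0,0.171,0],[0.101,-0.349,0,0,0,0.229,0],[0.126,-0.436,0,0,0,0.286,0]]

```text
time_s: 5.15
tcp_pos: [0.4358, -0.0175, 0.1791]
ee_rot: [-3.132, -0.232, 0.006]
force: [1.2, 0.0, -0.8]
grip_width: 0.063
grasp_force: 45.1
```

send_rows:
  targets:
    - [[0.012,-0.089,0,0,0,0.057,0],[0.024,-0.179,0,0,0,0.115,0],[0.036,-0.269,0,0,0,0.172,0],[0.036,-0.269,0,0,0,0.172,0],[0.036,-0.269,0,0,0,0.172,0]]

```text
time_s: 5.57
tcp_pos: [0.434, 0.0907, 0.1791]
ee_rot: [3.14, 0.101, -0.007]
force: [-0.3, -1.3, -0.6]
grip_width: 0.0631
grasp_force: 45.1
```

```bash
python3 - <<'E'
from h import *
st=sense(); t=st['tcp_pos']; w=yawnow(); print(t,w,st['grip_width'],abs(st['dq']).max())
s=snapshot('wrist'); save(s,'w4.png')
d=silhouettes('wrist','walnut_mid')[0]; print(d['at'])
for zz in(.0065,.0045,.0025):
    p,i=fit(s,'walnut',d['pixels'],z0=t[2]-zz,yaw0=w); print('held',off([0,0,-w],*(p[:2]-t[:2])),p[2]-w,i)
p,i=fit(s,'blue',platemask(s,'blue'),starts=4); print('blue',p,i)
M=platemask(s,'blue'); ys,xs=np.nonzero(M); print(xs.min(),xs.max(),ys.min(),ys.max())
p,i=fit(s,'blue',platemask(s,'blue'),starts=4,top=True); print('blue',p,i)
E
```

```text
[0.43400566 0.09074268 0.17913989] 0.06457947722230636 0.06305210790517018 0.060345625739389244
[315.2, 319.5]
held (np.float64(0.007527261088623498), np.float64(0.0014841521289127948)) -0.003313082707752185 0.9848329424858093
held (np.float64(0.007704645811390036), np.float64(0.001566133984343195)) -0.0006511083206187374 0.9586181044578552
held (np.float64(0.008070955146689446), np.float64(0.0015920193288355188)) -0.005181879673354123 0.9311493635177612
blue [0.51434875 0.09714877 0.06586825] 0.9851720333099365
239 398 17 190
blue [0.51440412 0.09712195 0.06419261] 0.9854041934013367
```

View pics/w4.png

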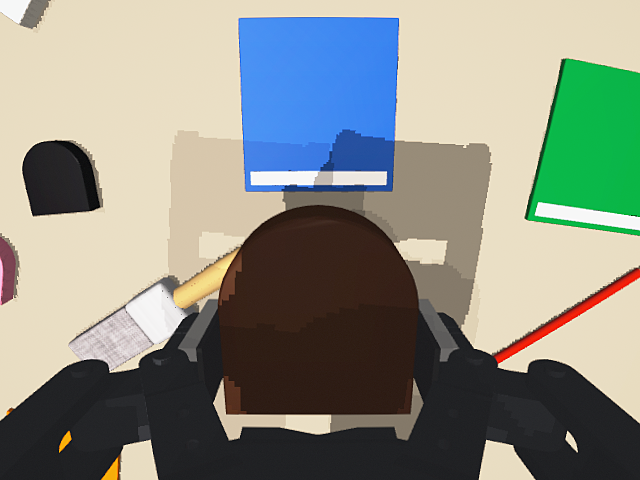

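Blue plate seen whole at columns 239–398, rows 17–191 with the strip nearest the gripper; the held walnut at (315,319). Both measured in the same camera, so I place relative to that.

```bash
python3 - <<'E'
from h import *
b=(.5143,.0971,.064); x,y=off(b,-.0076,-.0015); print(x,y)
plan([(x,y,.05,b[2],0),(x,y,.03,b[2],0)],settle=2)
E
```

```text
0.5068114939653607 0.09511700293263681
[[0.045,-0.001,0.081,0,0.001,-0.002,0],[0.091,-0.002,0.162,0,0.003,-0.003,0],[0.136,-0.004,0.243,0,0.004,-0.005,0],[0.182,-0.005,0.324,0,0.006,-0.007,0],[0.182,-0.005,0.374,0,0.006,-0.007,0]]
[[0,0,0,0,0,0,0],[0,0,0,0,0,0,0],[0,0,0,0,0,0,0],[0,0,0,0,0,0,0],[0,0,0,0,0,0,0]]
```

send_rows:
  targets:
    - [[0.045,-0.001,0.081,0,0.001,-0.002,0],[0.091,-0.002,0.162,0,0.003,-0.003,0],[0.136,-0.004,0.243,0,0.004,-0.005,0],[0.182,-0.005,0.324,0,0.006,-0.007,0],[0.182,-0.005,0.374,0,0.006,-0.007,0]]

```text
time_s: 6.08
tcp_pos: [0.5093, 0.0933, 0.0282]
ee_rot: [3.14, 0.095, 0.002]
force: [-0.9, -0.5, -0.6]
grip_width: 0.0632
grasp_force: 45.1
```

send_rows:
  targets:
    - [[0,0,0,0,0,0,0],[0,0,0,0,0,0,0],[0,0,0,0,0,0,0],[0,0,0,0,0,0,0],[0,0,0,0,0,0,0]]

```text
time_s: 6.5
tcp_pos: [0.5093, 0.0952, 0.0338]
ee_rot: [3.14, 0.099, 0.011]
force: [0.7, 0.0, -0.7]
grip_width: 0.0631
grasp_force: 45.1
```

```bash
python3 - <<'E'
from h import *
st=sense(); print(st['tcp_pos'],yawnow(),R.from_rotvec(st['ee_rot']).as_matrix()[2].round(4))
plan([(.5068,.0951,.0130,.064,0)],settle=3)
E
```

```text
[0.50932404 0.0951853  0.03380177] 0.06324785239800557 [ 7.e-03  3.e-04 -1.e+00]
[[-0.007,0,0.052,0.001,-0.013,-0.001,0],[-0.007,0,0.052,0.001,-0.013,-0.001,0],[-0.007,0,0.052,0.001,-0.013,-0.001,0],[-0.007,0,0.052,0.001,-0.013,-0.001,0],[-0.007,0,0.052,0.001,-0.013,-0.001,0]]
```

send_rows:
  targets:
    - [[-0.007,0,0.02,0,-0.013,0,0],[-0.007,0,0.03,0,-0.013,0,0],[-0.007,0,0.04,0,-0.013,0,0],[-0.007,0,0.04,0,-0.013,0,0],[-0.007,0,0.04,0,-0.013,0,0]]

```text
time_s: 6.92
tcp_pos: [0.5049, 0.0954, 0.0152]
ee_rot: [3.14, 0.1, -0.007]
force: [-0.7, 0.3, -1.1]
grip_width: 0.0631
grasp_force: 45.1
```

```bash
python3 - <<'E'
from h import *
st=sense(); print(st['tcp_pos'],yawnow(),R.from_rotvec(st['ee_rot']).as_matrix()[2].round(4),st['force'])
plan([(.5068,.0951,.0120,.064,0)],settle=3)
E
```

```text
[0.50490172 0.09537614 0.01523268] 0.06378520063142785 [-4.7e-03 -1.0e-04 -1.0e+00] [-0.6600088   0.32537939 -1.05383392]
[[0.005,0.001,0.008,0,0.009,0,0],[0.005,0.001,0.008,0,0.009,0,0],[0.005,0.001,0.008,0,0.009,0,0],[0.005,0.001,0.008,0,0.009,0,0],[0.005,0.001,0.008,0,0.009,0,0]]
```

send_rows:
  targets:
    - [[0,0,0,0,0,0,0],[0,0,0,0,0,0,0],[0,0,0,0,0,0,0],[0,0,0,0,0,0,0],[0,0,0,0,0,0,0]]

```text
time_s: 7.33
tcp_pos: [0.5055, 0.0953, 0.0158]
ee_rot: [3.14, 0.1, -0.005]
force: [-1.5, 0.8, -0.5]
grip_width: 0.0635
grasp_force: 45.1
```

```bash
python3 - <<'E'
from h import *
for k in range(3):
    st=sense(); print(st['time_s'],st['tcp_pos'],yawnow(),R.from_rotvec(st['ee_rot']).as_matrix()[2].round(4),st['dq'].round(3)); snapshot('wrist')
plan([(.5068,.0951,.0120,.064,0)],settle=3)
E
```

```text
7.3333 [0.50547918 0.09528737 0.01584034] 0.06357126693777825 [-0.0034  0.     -1.    ] [-0.001  0.     0.    -0.002  0.    -0.001]
7.3833 [0.50543412 0.09528501 0.01582046] 0.0636834313243247 [-0.0035  0.     -1.    ] [-0.     0.001  0.001 -0.     0.    -0.001]
7.4333 [0.50541201 0.09531018 0.01581537] 0.06367557811480123 [-0.0035  0.     -1.    ] [ 0.     0.     0.002 -0.    -0.     0.001]
[[0.004,0.001,0.009,0,0.007,-0.001,0],[0.004,0.001,0.009,0,0.007,-0.001,0],[0.004,0.001,0.009,0,0.007,-0.001,0],[0.004,0.001,0.009,0,0.007,-0.001,0],[0.004,0.001,0.009,0,0.007,-0.001,0]]
```

send_rows:
  targets:
    - [[0.004,0.001,0.004,0,0.007,0,0],[0.004,0.001,0.009,0,0.007,0,0],[0.004,0.001,0.009,0,0.007,0,0],[0.004,0.001,0.009,0,0.007,0,0],[0.004,0.001,0.009,0,0.007,0,0]]

```text
time_s: 7.9
tcp_pos: [0.5069, 0.095, 0.012]
ee_rot: [3.14, 0.1, -0.0]
force: [-1.4, -0.1, -0.9]
grip_width: 0.0633
grasp_force: 45.1
```

```bash
python3 - <<'E'
from h import *
st=sense(); print(st['time_s'],st['tcp_pos'],yawnow(),R.from_rotvec(st['ee_rot']).as_matrix()[2].round(4),st['dq'].round(3),st['force'])
E
```

```text
7.9 [0.50689192 0.09497352 0.01197853] 0.06362742001365644 [-3.e-04  0.e+00 -1.e+00] [ 0.001 -0.001 -0.001  0.001 -0.    -0.002] [-1.42254371 -0.13223864 -0.85400123]
```

send_rows:
  targets:
    - [[0,0,0.003,0,0,0,0],[0,0,0.003,0,0,0,0],[0,0,0.003,0,0,0,0],[0,0,0.003,0,0,0,0],[0,0,0.003,0,0,0,0]]

```text
time_s: 8.32
tcp_pos: [0.507, 0.095, 0.0109]
ee_rot: [-3.14, -0.1, -0.0]
force: [-0.4, 0.0, -0.2]
grip_width: 0.0631
grasp_force: 45.1
```

send_rows:
  targets:
    - [[0,0,0,0,0,0,0.8],[0,0,0,0,0,0,1],[0,0,0,0,0,0,1],[0,0,0,0,0,0,1],[0,0,0,0,0,0,1]]

```text
time_s: 8.73
tcp_pos: [0.507, 0.095, 0.011]
ee_rot: [3.14, 0.1, 0.0]
force: [-0.5, 0.3, -0.7]
grip_width: 0.0856
grasp_force: 0.0
```

```bash
python3 - <<'E'
from h import *
st=sense(); print(st['time_s'],st['tcp_pos'],st['grip_width'],st['force'])
s=snapshot('wrist')
d=silhouettes('wrist','walnut_mid')[0]; print(fit(s,'walnut',d['pixels'],z0=.006,yaw0=.06))
print('beech hover'); b=(.6135,-.2912,-.126); x,y=off(b,-.035)
plan([(.5068,.0951,.08,.064,1),(x,y,.2,b[2],1)],settle=3)
E
```

```text
8.7333 [0.50702593 0.09501075 0.01098514] 0.08557572972236314 [-0.47354031  0.31935746 -0.72460601]
(array([0.51445812, 0.09704434, 0.07352264]), np.float64(0.9601067304611206))
beech hover
[[0,0,-0.086,0,0,0,1],[0,0,-0.173,0,0,-0.001,1],[0.01,0.087,-0.2,0,0,0.032,1],[0.021,0.175,-0.227,0,0,0.065,1],[0.032,0.263,-0.254,0,0,0.098,1]]
[[0.015,0.087,-0.028,0,0,0.033,1],[0.031,0.174,-0.055,0,0,0.066,1],[0.046,0.261,-0.082,0,0,0.099,1],[0.061,0.348,-0.11,0,0,0.132,1],[0.076,0.435,-0.137,0,0,0.165,1]]
[[0.023,0.085,-0.027,0,0,0.033,1],[0.046,0.17,-0.054,0,0,0.066,1],[0.069,0.256,-0.082,0,0,0.099,1],[0.069,0.256,-0.082,0,0,0.099,1],[0.069,0.256,-0.082,0,0,0.099,1]]
[[0,0,0,0,0,0,1],[0,0,0,0,0,0,1],[0,0,0,0,0,0,1],[0,0,0,0,0,0,1],[0,0,0,0,0,0,1]]
```

send_rows:
  targets:
    - [[0,0,-0.086,0,0,0,1],[0,0,-0.173,0,0,0,1],[0.01,0.087,-0.2,0,0,0.032,1],[0.021,0.175,-0.227,0,0,0.065,1],[0.032,0.263,-0.254,0,0,0.098,1]]

```text
time_s: 9.25
tcp_pos: [0.5268, -0.0099, 0.1139]
ee_rot: [3.141, 0.021, 0.003]
force: [0.2, 0.1, -0.3]
grip_width: 0.0857
grasp_force: 0.0
```

send_rows:
  targets:
    - [[0.015,0.087,-0.028,0,0,0.033,1],[0.031,0.174,-0.055,0,0,0.066,1],[0.046,0.261,-0.082,0,0,0.099,1],[0.061,0.348,-0.11,0,0,0.132,1],[0.076,0.435,-0.137,0,0,0.165,1]]

```text
time_s: 9.67
tcp_pos: [0.5589, -0.1845, 0.1679]
ee_rot: [-3.139, 0.118, -0.0]
force: [1.0, -0.5, 0.2]
grip_width: 0.0854
grasp_force: 0.0
```

send_rows:
  targets:
    - [[0.023,0.085,-0.027,0,0,0.033,1],[0.046,0.17,-0.054,0,0,0.066,1],[0.069,0.256,-0.082,0,0,0.099,1],[0.069,0.256,-0.082,0,0,0.099,1],[0.069,0.256,-0.082,0,0,0.099,1]]

```text
time_s: 10.08
tcp_pos: [0.5791, -0.2891, 0.2008]
ee_rot: [3.134, -0.202, 0.002]
force: [-0.8, 0.4, -0.2]
grip_width: 0.0851
grasp_force: 0.0
```

send_rows:
  targets:
    - [[0,0,0,0,0,0,1],[0,0,0,0,0,0,1],[0,0,0,0,0,0,1],[0,0,0,0,0,0,1],[0,0,0,0,0,0,1]]

```text
time_s: 10.5
tcp_pos: [0.5789, -0.2859, 0.1999]
ee_rot: [-3.135, 0.196, 0.001]
force: [0.2, -0.9, 0.2]
grip_width: 0.0855
grasp_force: 0.0
```

```bash
cat >> h.py <<'E'
def look(n,z0=0.,yaw0=None,cam='wrist',pic=None):
    s=snapshot(cam)
    if pic: save(s,pic)
    r=[]
    for d in silhouettes(cam,n+'_mid')[:3]:
        p,i=fit(s,n,d['pixels'],z0=z0,yaw0=yaw0); print(n,round(d['conf'],2),d['at'],p.round(4),round(i,3)); r.append(p)
    return r
def grasp(p,bias,z,dx=-.009):
    "descend plan; bias = wrist camera's leftward bias in tool frame"
    x,y=off(p,dx,-bias); print('grasp',round(x,4),round(y,4)); plan([(x,y,.06,p[2],1),(x,y,z,p[2],1)],settle=4)
def stat(): st=sense(); print(st['time_s'],st['tcp_pos'].round(4),round(yawnow(),4),'tilt',R.from_rotvec(st['ee_rot']).as_matrix()[2,:2].round(4),'f',st['force'].round(1),'w',round(st['grip_width'],4))
E
python3 - <<'E'
from h import *
stat(); p=look('beech',yaw0=-.126); grasp(p[0],.0015,.006)
E
```

```text
10.5 [ 0.5789 -0.2859  0.1999] -0.1247 tilt [-0.0005 -0.0003] f [ 0.2 -0.9  0.2] w 0.0855
beech 0.71 [122.3, 75.0] [ 0.7053 -0.1521 -0.0312] 0.823
beech 0.68 [318.9, 170.2] [ 0.6145 -0.2889 -0.1316] 0.977
grasp 0.6962 -0.1534
[[0.042,-0.061,0.058,0,0,-0.03,1],[0.083,-0.122,0.117,0,0,-0.06,1],[0.125,-0.183,0.175,0,0,-0.09,1],[0.166,-0.244,0.233,0,0,-0.12,1],[0.208,-0.305,0.292,0,0,-0.15,1]]
[[0.046,-0.058,0.058,0,0,-0.029,1],[0.046,-0.058,0.126,0,0,-0.029,1],[0.046,-0.058,0.193,0,0,-0.029,1],[0.046,-0.058,0.193,0,0,-0.029,1],[0.046,-0.058,0.193,0,0,-0.029,1]]
[[0,0,0,0,0,0,1],[0,0,0,0,0,0,1],[0,0,0,0,0,0,1],[0,0,0,0,0,0,1],[0,0,0,0,0,0,1]]
```

```bash
python3 - <<'E'
from h import *
grasp((.6145,-.2889,-.1316),.0015,.006)
E
```

```text
grasp 0.6054 -0.2892
[[0.017,0,0.088,0,0,0.003,1],[0.033,-0.001,0.175,0,0,0.006,1],[0.05,-0.001,0.263,0,0,0.009,1],[0.067,-0.001,0.35,0,0,0.012,1],[0.067,-0.001,0.418,0,0,0.012,1]]
[[0,0,0.067,0,0,0,1],[0,0,0.067,0,0,0,1],[0,0,0.067,0,0,0,1],[0,0,0.067,0,0,0,1],[0,0,0.067,0,0,0,1]]
```

send_rows:
  targets:
    - [[0.017,0,0.088,0,0,0.003,1],[0.033,0,0.175,0,0,0.006,1],[0.05,0,0.263,0,0,0.009,1],[0.067,0,0.33,0,0,0.012,1],[0.067,0,0.39,0,0,0.012,1]]

```text
time_s: 11.02
tcp_pos: [0.6056, -0.2897, 0.0417]
ee_rot: [-3.134, 0.207, 0.002]
force: [-0.8, 0.2, 0.9]
grip_width: 0.0857
grasp_force: 0.0
```

send_rows:
  targets:
    - [[0,0,0,0,0,0,1],[0,0,0,0,0,0,1],[0,0,0,0,0,0,1],[0,0,0,0,0,0,1],[0,0,0,0,0,0,1]]

```text
time_s: 11.43
tcp_pos: [0.6069, -0.2913, 0.047]
ee_rot: [3.132, -0.207, 0.006]
force: [-0.6, -0.1, 0.5]
grip_width: 0.0854
grasp_force: 0.0
```

```bash
python3 - <<'E'
from h import *
stat(); p=look('beech',yaw0=-.126)
plan([(.6054,-.2892,.006,-.1316,1)])
E
```

```text
11.4333 [ 0.6069 -0.2913  0.047 ] -0.1322 tilt [0.0041 0.002 ] f [-0.6 -0.1  0.5] w 0.0854
beech 0.76 [314.8, 276.2] [ 0.614  -0.289  -0.0896] 0.956
[[-0.002,-0.002,0.05,0.001,-0.003,-0.001,1],[-0.003,-0.004,0.1,0.003,-0.005,-0.001,1],[-0.003,-0.004,0.1,0.003,-0.005,-0.001,1],[-0.003,-0.004,0.1,0.003,-0.005,-0.001,1],[-0.003,-0.004,0.1,0.003,-0.005,-0.001,1]]
```

send_rows:
  targets:
    - [[-0.002,-0.002,0.05,0.001,-0.003,0,1],[-0.003,-0.004,0.1,0.003,-0.005,0,1],[-0.003,-0.004,0.1,0.003,-0.005,0,1],[-0.003,-0.004,0.1,0.003,-0.005,0,1],[-0.003,-0.004,0.1,0.003,-0.005,0,1]]

```text
time_s: 11.95
tcp_pos: [0.6051, -0.289, 0.0053]
ee_rot: [-3.134, 0.207, 0.002]
force: [0.0, -0.2, -0.0]
grip_width: 0.0853
grasp_force: 0.0
```

send_rows:
  targets:
    - [[0,0,0,0,0,0,0.7],[0,0,0,0,0,0,0.5],[0,0,0,0,0,0,0],[0,0,0,0,0,0,0],[0,0,0,0,0,0,0]]
  squeeze: 40

```text
time_s: 12.37
tcp_pos: [0.6056, -0.2892, 0.0058]
ee_rot: [-3.134, 0.207, 0.0]
force: [0.5, -0.2, 5.1]
grip_width: 0.0549
grasp_force: 44.7
```

send_rows:
  targets:
    - [[0,0,0,0,0,0,0],[0,0,0,0,0,0,0],[0,0,-0.05,0,0,0,0],[0,0,-0.13,0,0,0,0],[0,0,-0.22,0,0,0,0]]

```text
time_s: 12.78
tcp_pos: [0.6025, -0.2873, 0.0895]
ee_rot: [-3.129, 0.207, 0.014]
force: [0.8, 0.8, -0.9]
grip_width: 0.0548
grasp_force: 44.1
```

```bash
python3 - <<'E'
from h import *
stat()
plan([(.52,-.2,.18,-.05,0),(.44,.09,.18,.064,0)],settle=6)
E
```

```text
12.7833 [ 0.6025 -0.2873  0.0895] -0.1323 tilt [-0.0091 -0.0048] f [ 0.8  0.8 -0.9] w 0.0548
[[-0.059,-0.048,-0.056,-0.002,0.004,-0.039,0],[-0.118,-0.095,-0.112,-0.005,0.009,-0.079,0],[-0.177,-0.143,-0.167,-0.007,0.013,-0.118,0],[-0.235,-0.19,-0.223,-0.01,0.017,-0.157,0],[-0.272,-0.277,-0.222,-0.01,0.017,-0.184,0]]
[[-0.028,-0.089,0,0,0,-0.028,0],[-0.057,-0.179,0,0,0,-0.055,0],[-0.085,-0.269,0,0,0,-0.082,0],[-0.113,-0.358,0,0,0,-0.109,0],[-0.141,-0.448,0,0,0,-0.136,0]]
[[-0.022,-0.092,0,0,0,-0.028,0],[-0.044,-0.183,0,0,0,-0.055,0],[-0.044,-0.183,0,0,0,-0.055,0],[-0.044,-0.183,0,0,0,-0.055,0],[-0.044,-0.183,0,0,0,-0.055,0]]
[[0,0,0,0,0,0,0],[0,0,0,0,0,0,0],[0,0,0,0,0,0,0],[0,0,0,0,0,0,0],[0,0,0,0,0,0,0]]
```

send_rows:
  targets:
    - [[-0.059,-0.048,-0.056,0,0,-0.039,0],[-0.118,-0.095,-0.112,0,0,-0.079,0],[-0.177,-0.143,-0.167,0,0,-0.118,0],[-0.235,-0.19,-0.223,0,0,-0.157,0],[-0.272,-0.277,-0.222,0,0,-0.184,0]]

```text
time_s: 13.2
tcp_pos: [0.5122, -0.1664, 0.1862]
ee_rot: [3.138, -0.059, 0.007]
force: [1.3, 0.2, 0.2]
grip_width: 0.0552
grasp_force: 44.1
```

send_rows:
  targets:
    - [[-0.028,-0.089,0,0,0,-0.028,0],[-0.057,-0.179,0,0,0,-0.055,0],[-0.085,-0.269,0,0,0,-0.082,0],[-0.113,-0.358,0,0,0,-0.109,0],[-0.141,-0.448,0,0,0,-0.136,0]]

```text
time_s: 13.62
tcp_pos: [0.4604, 0.0179, 0.1813]
ee_rot: [-3.139, -0.056, 0.005]
force: [0.5, 0.3, -1.0]
grip_width: 0.0552
grasp_force: 44.1
```

send_rows:
  targets:
    - [[-0.022,-0.092,0,0,0,-0.028,0],[-0.044,-0.183,0,0,0,-0.055,0],[-0.044,-0.183,0,0,0,-0.055,0],[-0.044,-0.183,0,0,0,-0.055,0],[-0.044,-0.183,0,0,0,-0.055,0]]

```text
time_s: 14.03
tcp_pos: [0.4414, 0.0888, 0.1818]
ee_rot: [-3.138, -0.102, 0.004]
force: [-0.9, -0.8, -0.8]
grip_width: 0.0548
grasp_force: 44.1
```

send_rows:
  targets:
    - [[0,0,0,0,0,0,0],[0,0,0,0,0,0,0],[0,0,0,0,0,0,0],[0,0,0,0,0,0,0],[0,0,0,0,0,0,0]]

```text
time_s: 14.45
tcp_pos: [0.4418, 0.0883, 0.182]
ee_rot: [-3.138, -0.098, 0.004]
force: [-0.7, -0.2, -0.1]
grip_width: 0.055
grasp_force: 44.1
```

```bash
cat >> h.py <<'E'
def held(n,zg,base=None,basez=.006,pic=None):
    "fit held lift n (tcp zg above its underside) and base lift already placed; return tool-frame offset"
    stat(); st=sense(); t=st['tcp_pos']; w=yawnow(); s=snapshot('wrist')
    if pic: save(s,pic)
    d=silhouettes('wrist',n+'_mid')
    for k in d[:2]:
        for dz in(0,.002):
            p,i=fit(s,n,k['pixels'],z0=t[2]-zg-dz,yaw0=w); print('held',k['at'],np.round(off([0,0,-w],*(p[:2]-t[:2])),4),round(p[2]-w,4),round(i,3))
    if base:
        for k in silhouettes('wrist',base+'_mid')[:2]:
            p,i=fit(s,base,k['pixels'],z0=basez,yaw0=w); print('base',k['at'],p.round(4),round(i,3))
E
python3 - <<'E'
from h import *
held('beech',.0058,'walnut',pic='w5.png')
E
```

```text
14.45 [0.4418 0.0883 0.182 ] 0.0627 tilt [-0.0024 -0.0021] f [-0.7 -0.2 -0.1] w 0.055
held [319.1, 306.8] [0.0088 0.0017] 0.0128 0.95
held [319.1, 306.8] [0.0085 0.0015] 0.0009 0.977
```

View pics/w5.png

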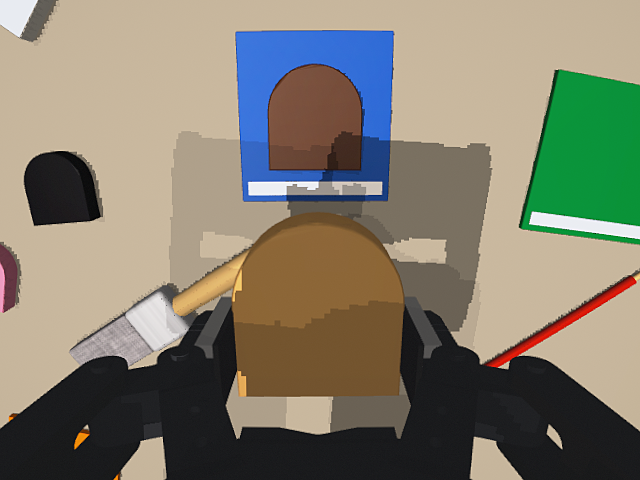

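Beech held square at (319,307); the walnut sits centred on the blue plate at (315,120), its front parallel to the strip.

```bash
python3 - <<'E'
from h import *
b=(.5145,.0970,.064); x,y=off(b,-.0085,-.0016); print(x,y)
plan([(x,y,.06,b[2],0)],settle=6)
E
```

```text
0.506119732168129 0.094859646976289
[[0.041,-0.001,0.076,-0.001,0.001,0,0],[0.081,-0.002,0.152,-0.002,0.002,0,0],[0.122,-0.003,0.228,-0.003,0.003,-0.001,0],[0.163,-0.005,0.305,-0.004,0.004,-0.001,0],[0.163,-0.005,0.305,-0.004,0.004,-0.001,0]]
[[0,0,0,0,0,0,0],[0,0,0,0,0,0,0],[0,0,0,0,0,0,0],[0,0,0,0,0,0,0],[0,0,0,0,0,0,0]]
```

send_rows:
  targets:
    - [[0.041,-0.001,0.076,-0.001,0.001,0,0],[0.081,-0.002,0.152,-0.002,0.002,0,0],[0.122,-0.003,0.228,-0.003,0.003,0,0],[0.163,-0.005,0.305,-0.004,0.004,0,0],[0.163,-0.005,0.305,-0.004,0.004,0,0]]

```text
time_s: 15.02
tcp_pos: [0.5032, 0.0952, 0.052]
ee_rot: [-3.139, -0.1, 0.022]
force: [-1.8, -0.3, -1.9]
grip_width: 0.0553
grasp_force: 44.0
```

send_rows:
  targets:
    - [[0,0,0,0,0,0,0],[0,0,0,0,0,0,0],[0,0,0,0,0,0,0],[0,0,0,0,0,0,0],[0,0,0,0,0,0,0]]

```text
time_s: 15.43
tcp_pos: [0.5072, 0.0953, 0.0622]
ee_rot: [3.14, 0.101, 0.007]
force: [-1.6, 0.6, 0.1]
grip_width: 0.0549
grasp_force: 44.1
```

```bash
python3 - <<'E'
from h import *
stat(); plan([(.5061,.0949,.0345,.064,0)],settle=3)
E
```

```text
15.4333 [0.5072 0.0953 0.0622] 0.0642 tilt [0.0042 0.0004] f [-1.6  0.6  0.1] w 0.0549
[[-0.003,0.001,0.069,0.001,-0.008,0,0],[-0.003,0.001,0.069,0.001,-0.008,0,0],[-0.003,0.001,0.069,0.001,-0.008,0,0],[-0.003,0.001,0.069,0.001,-0.008,0,0],[-0.003,0.001,0.069,0.001,-0.008,0,0]]
```

send_rows:
  targets:
    - [[-0.001,0,0.016,0,-0.003,0,0],[-0.003,0.001,0.032,0.001,-0.008,0,0],[-0.003,0.001,0.045,0.001,-0.008,0,0],[-0.003,0.001,0.055,0.001,-0.008,0,0],[-0.003,0.001,0.063,0.001,-0.008,0,0]]

```text
time_s: 15.85
tcp_pos: [0.5044, 0.0948, 0.0336]
ee_rot: [-3.14, -0.101, 0.009]
force: [-0.2, 1.0, -0.5]
grip_width: 0.0553
grasp_force: 44.1
```

send_rows:
  targets:
    - [[0,0,0,0,0,0,0],[0,0,0,0,0,0,0],[0,0,0,0,0,0,0],[0,0,0,0,0,0,0],[0,0,0,0,0,0,0]]

```text
time_s: 16.27
tcp_pos: [0.5053, 0.0949, 0.0349]
ee_rot: [-3.14, -0.101, 0.006]
force: [-0.6, 0.7, -0.9]
grip_width: 0.0552
grasp_force: 44.1
```

```bash
python3 - <<'E'
from h import *
stat(); plan([(.5061,.0949,.032,.064,0)],settle=3)
E
```

```text
16.2667 [0.5053 0.0949 0.0349] 0.0642 tilt [-0.0038 -0.0004] f [-0.6  0.7 -0.9] w 0.0552
[[0.002,0,0.007,-0.001,0.007,0,0],[0.002,0,0.007,-0.001,0.007,0,0],[0.002,0,0.007,-0.001,0.007,0,0],[0.002,0,0.007,-0.001,0.007,0,0],[0.002,0,0.007,-0.001,0.007,0,0]]
```

send_rows:
  targets:
    - [[0.002,0,0.003,0,0.007,0,0],[0.002,0,0.007,0,0.007,0,0],[0.002,0,0.007,0,0.007,0,0],[0.002,0,0.007,0,0.007,0,0],[0.002,0,0.007,0,0.007,0,0]]

```text
time_s: 16.68
tcp_pos: [0.5058, 0.0949, 0.0318]
ee_rot: [-3.14, -0.101, 0.001]
force: [0.9, -0.3, -1.1]
grip_width: 0.0549
grasp_force: 44.1
```

```bash
python3 - <<'E'
from h import *
stat(); plan([(.5061,.0949,.0318,.064,0)],settle=3)
E
```

```text
16.6833 [0.5058 0.0949 0.0318] 0.0642 tilt [-0.0009 -0.0005] f [ 0.9 -0.3 -1.1] w 0.0549
[[0.001,0,0,-0.001,0.002,0,0],[0.001,0,0,-0.001,0.002,0,0],[0.001,0,0,-0.001,0.002,0,0],[0.001,0,0,-0.001,0.002,0,0],[0.001,0,0,-0.001,0.002,0,0]]
```

send_rows:
  targets:
    - [[0.001,0,0.001,0,0.002,0,0],[0.001,0,0.001,0,0.002,0,0],[0.001,0,0.001,0,0.002,0,0.8],[0.001,0,0.001,0,0.002,0,1],[0.001,0,0.001,0,0.002,0,1]]

```text
time_s: 17.1
tcp_pos: [0.5064, 0.0949, 0.0315]
ee_rot: [-3.139, -0.101, -0.001]
force: [-0.3, -0.0, 0.1]
grip_width: 0.0854
grasp_force: 0.0
```

send_rows:
  targets:
    - [[0,0,0,0,0,0,1],[0,0,0,0,0,0,1],[0,0,-0.05,0,0,0,1],[0,0,-0.15,0,0,0,1],[0,0,-0.25,0,0,0,1]]

```text
time_s: 17.52
tcp_pos: [0.5044, 0.0948, 0.1306]
ee_rot: [-3.139, -0.101, 0.008]
force: [1.4, 0.1, 0.3]
grip_width: 0.0854
grasp_force: 0.0
```

```bash
python3 - <<'E'
from h import *
stat(); p=look('beech',z0=.026,yaw0=.06)
plan([(.42,.277,.2,.11,1)],settle=6)
E
```

```text
17.5167 [0.5044 0.0948 0.1306] 0.064 tilt [-0.0048 -0.0009] f [1.4 0.1 0.3] w 0.0854
beech 0.95 [319.2, 230.7] [0.5155 0.0974 0.0793] 0.968
[[-0.033,-0.078,-0.026,0,-0.005,-0.015,1],[-0.065,-0.156,-0.052,0.001,-0.01,-0.029,1],[-0.098,-0.234,-0.078,0.001,-0.015,-0.044,1],[-0.131,-0.313,-0.104,0.001,-0.019,-0.058,1],[-0.163,-0.391,-0.13,0.002,-0.024,-0.073,1]]
[[-0.031,-0.079,-0.025,0,-0.005,-0.014,1],[-0.031,-0.079,-0.025,0,-0.005,-0.014,1],[-0.031,-0.079,-0.025,0,-0.005,-0.014,1],[-0.031,-0.079,-0.025,0,-0.005,-0.014,1],[-0.031,-0.079,-0.025,0,-0.005,-0.014,1]]
[[0,0,0,0,0,0,1],[0,0,0,0,0,0,1],[0,0,0,0,0,0,1],[0,0,0,0,0,0,1],[0,0,0,0,0,0,1]]
```

send_rows:
  targets:
    - [[-0.033,-0.078,-0.026,0,0,-0.015,1],[-0.065,-0.156,-0.052,0,0,-0.029,1],[-0.098,-0.234,-0.078,0,0,-0.044,1],[-0.131,-0.313,-0.104,0,0,-0.058,1],[-0.163,-0.391,-0.13,0,0,-0.073,1]]

```text
time_s: 18.03
tcp_pos: [0.4299, 0.2478, 0.1834]
ee_rot: [-3.137, -0.16, 0.0]
force: [1.1, 0.9, -0.1]
grip_width: 0.0853
grasp_force: 0.0
```

send_rows:
  targets:
    - [[-0.031,-0.079,-0.025,0,0,-0.014,1],[-0.031,-0.079,-0.025,0,0,-0.014,1],[-0.031,-0.079,-0.025,0,0,-0.014,1],[-0.031,-0.079,-0.025,0,0,-0.014,1],[-0.031,-0.079,-0.025,0,0,-0.014,1]]

```text
time_s: 18.45
tcp_pos: [0.4156, 0.2759, 0.1925]
ee_rot: [3.137, 0.17, -0.002]
force: [-1.0, 1.1, -0.3]
grip_width: 0.0851
grasp_force: 0.0
```

send_rows:
  targets:
    - [[0,0,0,0,0,0,1],[0,0,0,0,0,0,1],[0,0,0,0,0,0,1],[0,0,0,0,0,0,1],[0,0,0,0,0,0,1]]

```text
time_s: 18.87
tcp_pos: [0.4157, 0.2766, 0.1935]
ee_rot: [-3.136, -0.171, -0.0]
force: [0.2, -0.1, 0.5]
grip_width: 0.0854
grasp_force: 0.0
```

```bash
python3 - <<'E'
from h import *
stat(); p=look('black',pic='w6.png')
E
```

```text
18.8667 [0.4157 0.2766 0.1935] 0.109 tilt [ 0.0003 -0.0005] f [ 0.2 -0.1  0.5] w 0.0854
black 0.97 [307.8, 169.0] [0.4544 0.2897 0.128 ] 0.96
black 0.97 [206.5, 252.5] [ 0.3796  0.3644 -0.2433] 0.949
black 0.69 [164.1, 102.3] [ 0.4878  0.3976 -1.401 ] 0.961
```

View pics/w6.png

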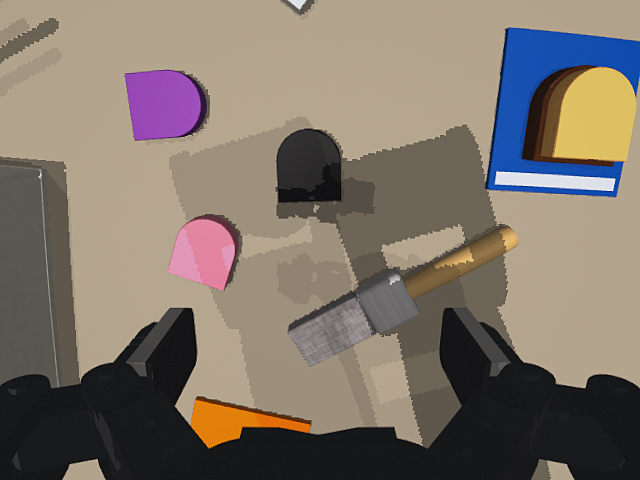

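```bash
python3 - <<'E'
from h import *
s=snapshot('wrist')
for uv in[(277,201),(341,201),(309,129)]: print(ray(s,uv,.016).round(4))
a,b=ray(s,(277,201),.016),ray(s,(341,201),.016); print(np.arctan2(a[0]-b[0],-(a[1]-b[1])))
y=.115; m=(a+b)/2; c=m[:2]+.027*np.array([np.cos(y),np.sin(y)]); print('centre',c)
p=(c[0],c[1],y)
for sy in(1,-1): print([project(s,[*off(p,dx,sy*dy),.015]).round()[0].tolist() for dx in(-.022,.004) for dy in(.03,.05)])
E
```

```text
[0.4253 0.3106 0.016 ]
[0.4305 0.2625 0.016 ]
[0.4805 0.292  0.016 ]
-3.0332680952480677
centre [0.45474759 0.2896414 ]
[[269.0, 195.0], [243.0, 195.0], [268.0, 160.0], [241.0, 160.0]]
[[349.0, 194.0], [375.0, 194.0], [349.0, 159.0], [376.0, 159.0]]
```

Black lift at (309,165), away from the pink (205,252) and purple (165,103) look-alikes; the brush does not get in the way of the fingers.

```bash
python3 - <<'E'
from h import *
p=(.4547,.2896,.11); x,y=off(p,-.009,-.0015); print(x,y); plan([(x,y,.05,p[2],.8)],settle=6)
E
```

```text
0.4459190625696455 0.28712106114553043
[[0.02,-0.004,0.09,0,0,0,0.8],[0.039,-0.009,0.179,0,0,0,0.8],[0.059,-0.013,0.269,-0.001,-0.001,-0.001,0.8],[0.078,-0.017,0.359,-0.001,-0.001,-0.001,0.8],[0.078,-0.017,0.359,-0.001,-0.001,-0.001,0.8]]
[[0,0,0,0,0,0,0.8],[0,0,0,0,0,0,0.8],[0,0,0,0,0,0,0.8],[0,0,0,0,0,0,0.8],[0,0,0,0,0,0,0.8]]
```

send_rows:
  targets:
    - [[0.02,-0.004,0.09,0,0,0,0.8],[0.039,-0.009,0.179,0,0,0,0.8],[0.059,-0.013,0.269,0,0,0,0.8],[0.078,-0.017,0.33,0,0,0,0.8],[0.078,-0.017,0.359,0,0,0,0.8]]

```text
time_s: 19.43
tcp_pos: [0.4446, 0.2864, 0.0463]
ee_rot: [3.136, 0.172, -0.007]
force: [-0.6, -0.3, -0.8]
grip_width: 0.0683
grasp_force: 0.0
```

send_rows:
  targets:
    - [[0,0,0,0,0,0,0.8],[0,0,0,0,0,0,0.8],[0,0,0,0,0,0,0.8],[0,0,0,0,0,0,0.8],[0,0,0,0,0,0,0.8]]

```text
time_s: 19.85
tcp_pos: [0.4469, 0.2877, 0.052]
ee_rot: [-3.135, -0.172, -0.006]
force: [-0.3, 0.0, -0.1]
grip_width: 0.0683
grasp_force: 0.0
```

```bash
python3 - <<'E'
from h import *
stat(); plan([(.4459,.2871,.0075,.11,.8)],settle=3)
E
```

```text
19.85 [0.4469 0.2877 0.052 ] 0.1099 tilt [ 0.004  -0.0015] f [-0.3  0.  -0.1] w 0.0683
[[-0.002,0.001,0.056,-0.001,-0.004,0,0.8],[-0.003,0.001,0.111,-0.003,-0.008,0,0.8],[-0.003,0.001,0.111,-0.003,-0.008,0,0.8],[-0.003,0.001,0.111,-0.003,-0.008,0,0.8],[-0.003,0.001,0.111,-0.003,-0.008,0,0.8]]
```

send_rows:
  targets:
    - [[-0.001,0,0.03,0,-0.004,0,0.8],[-0.003,0.001,0.06,-0.002,-0.008,0,0.8],[-0.003,0.001,0.09,-0.003,-0.008,0,0.8],[-0.003,0.001,0.111,-0.003,-0.008,0,0.8],[-0.003,0.001,0.111,-0.003,-0.008,0,0.8]]

```text
time_s: 20.27
tcp_pos: [0.4424, 0.2856, 0.0023]
ee_rot: [3.134, 0.172, -0.015]
force: [-1.1, -0.2, -0.1]
grip_width: 0.0682
grasp_force: 0.0
```

send_rows:
  targets:
    - [[0,0,0,0,0,0,0.8],[0,0,0,0,0,0,0.8],[0,0,0,0,0,0,0.5],[0,0,0,0,0,0,0],[0,0,0,0,0,0,0]]
  squeeze: 40

```text
time_s: 20.68
tcp_pos: [0.4456, 0.287, 0.0065]
ee_rot: [3.136, 0.172, -0.003]
force: [0.3, 0.5, 3.0]
grip_width: 0.0473
grasp_force: 42.1
```

send_rows:
  targets:
    - [[0,0,0,0,0,0,0],[0,0,0,0,0,0,0],[0,0,-0.05,0,0,0,0],[0,0,-0.12,0,0,0,0],[0,0,-0.2,0,0,0,0]]

```text
time_s: 21.1
tcp_pos: [0.4429, 0.2859, 0.0842]
ee_rot: [3.134, 0.172, -0.014]
force: [0.0, 0.5, -0.0]
grip_width: 0.0471
grasp_force: 41.6
```

```bash
python3 - <<'E'
from h import *
stat(); plan([(.44,.25,.15,.09,0),(.44,.095,.19,.064,0)],settle=6)
E
```

```text
21.1 [0.4429 0.2859 0.0842] 0.1095 tilt [-0.0093  0.0026] f [ 0.   0.5 -0. ] w 0.0471
[[-0.009,0.044,-0.082,0.003,0.009,0.019,0],[-0.019,0.089,-0.164,0.005,0.018,0.037,0],[-0.027,0.166,-0.184,0.005,0.018,0.047,0],[-0.036,0.243,-0.204,0.005,0.018,0.057,0],[-0.045,0.32,-0.223,0.005,0.018,0.067,0]]
[[-0.005,0.077,-0.02,0,0,0.01,0],[-0.011,0.155,-0.04,0,0,0.02,0],[-0.011,0.155,-0.04,0,0,0.02,0],[-0.011,0.155,-0.04,0,0,0.02,0],[-0.011,0.155,-0.04,0,0,0.02,0]]
[[0,0,0,0,0,0,0],[0,0,0,0,0,0,0],[0,0,0,0,0,0,0],[0,0,0,0,0,0,0],[0,0,0,0,0,0,0]]
```

send_rows:
  targets:
    - [[-0.009,0.044,-0.082,0,0,0.019,0],[-0.019,0.089,-0.164,0,0,0.037,0],[-0.027,0.166,-0.184,0,0,0.047,0],[-0.036,0.243,-0.204,0,0,0.057,0],[-0.045,0.32,-0.223,0,0,0.067,0]]

```text
time_s: 21.52
tcp_pos: [0.441, 0.1567, 0.1757]
ee_rot: [3.138, 0.119, -0.005]
force: [0.8, -0.2, -1.0]
grip_width: 0.0469
grasp_force: 41.6
```

send_rows:
  targets:
    - [[-0.005,0.077,-0.02,0,0,0.01,0],[-0.011,0.155,-0.04,0,0,0.02,0],[-0.011,0.155,-0.04,0,0,0.02,0],[-0.011,0.155,-0.04,0,0,0.02,0],[-0.011,0.155,-0.04,0,0,0.02,0]]

```text
time_s: 21.93
tcp_pos: [0.4413, 0.0957, 0.1905]
ee_rot: [3.139, 0.1, -0.007]
force: [0.4, -0.3, -1.2]
grip_width: 0.0468
grasp_force: 41.6
```

send_rows:
  targets:
    - [[0,0,0,0,0,0,0],[0,0,0,0,0,0,0],[0,0,0,0,0,0,0],[0,0,0,0,0,0,0],[0,0,0,0,0,0,0]]

```text
time_s: 22.35
tcp_pos: [0.4416, 0.0961, 0.1908]
ee_rot: [3.139, 0.102, -0.007]
force: [-0.4, 0.2, -0.4]
grip_width: 0.0473
grasp_force: 41.6
```

```bash
python3 - <<'E'
from h import *
held('black',.0065,'beech',.026,pic='w7.png')
E
```

```text
22.35 [0.4416 0.0961 0.1908] 0.0652 tilt [-0.0042  0.0012] f [-0.4  0.2 -0.4] w 0.0473
held [327.9, 118.4] [0.0841 0.0113] 0.0119 0.552
held [327.9, 118.4] [0.0839 0.0111] 0.0119 0.552
held [13.1, 274.0] [0.02   0.1353] -1.4616 0.771
held [13.1, 274.0] [0.0186 0.1366] -1.2424 0.775
base [326.5, 118.1] [0.5151 0.0969 0.0607] 0.978
```

View pics/w7.png

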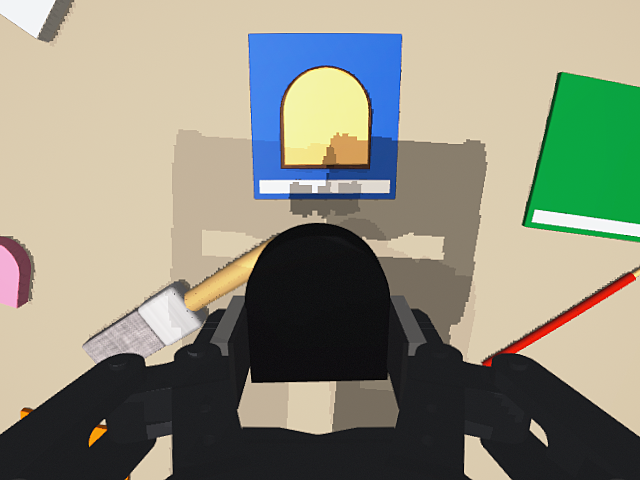

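Beech is centred on walnut at (326,118). The black lift is held square, front corners at (251,382) and (387,381); the network missed it, so I fit by colour.

```bash
python3 - <<'E'
from h import *
s=snapshot('wrist'); t=sense()['tcp_pos']; w=yawnow()
g=cv2.cvtColor(s['color'],cv2.COLOR_BGR2GRAY)
m=np.zeros(g.shape,np.uint8); m[215:384,245:392]=1   # window; pads are lighter/cropped
poly=np.array([[250,384],[246,300],[262,250],[290,228],[318,221],[348,228],[376,250],[391,300],[388,384]])
k=np.zeros_like(m); cv2.fillConvexPoly(k,poly,1)
m=((g<45)&(k>0)).astype(np.uint8); m=cv2.morphologyEx(m,cv2.MORPH_CLOSE,np.ones((9,9)))
out=np.zeros_like(m); cv2.fillConvexPoly(out,cv2.convexHull(cv2.findNonZero(m)),1)
for dz in(0,.002):
    p,i=fit(s,'black',out>0,z0=t[2]-.0065-dz,yaw0=w); print(np.round(off([0,0,-w],*(p[:2]-t[:2])),4),round(p[2]-w,4),round(i,3))
for dz in(0,.002):
    zt=t[2]-.0065+.016-dz; a,b=ray(s,(251,382),zt),ray(s,(387,381),zt); mm=(a+b)/2; print('w',np.linalg.norm(a-b),np.round(np.array(off([0,0,-w],*(mm[:2]-t[:2])))+[.027,0],4))
b=(.5151,.0969,.064); x,y=off(b,-.0085,-.0016); print(x,y)
E
```

```text
[0.009  0.0015] 0.0168 0.955
[0.0087 0.0014] 0.0099 0.973
w 0.04692939075507176 [0.0105 0.0012]
w 0.047690049065354984 [0.0091 0.0012]
0.506719732168129 0.094759646976289
```

```bash
python3 - <<'E'
from h import *
plan([(.506,.0949,.078,.064,0)],settle=6)
E
```

```text
[[0.04,0.003,0.07,0.001,0.002,0,0],[0.081,0.006,0.141,0.001,0.004,0,0],[0.121,0.009,0.211,0.002,0.005,0.001,0],[0.161,0.012,0.282,0.002,0.007,0.001,0],[0.161,0.012,0.282,0.002,0.007,0.001,0]]
[[0,0,0,0,0,0,0],[0,0,0,0,0,0,0],[0,0,0,0,0,0,0],[0,0,0,0,0,0,0],[0,0,0,0,0,0,0]]
```

send_rows:
  targets:
    - [[0.04,0.003,0.07,0,0.002,0,0],[0.081,0.006,0.141,0.001,0.004,0,0],[0.121,0.009,0.211,0.002,0.005,0,0],[0.161,0.012,0.26,0.002,0.007,0,0],[0.161,0.012,0.282,0.002,0.007,0,0]]

```text
time_s: 22.97
tcp_pos: [0.5064, 0.0944, 0.0752]
ee_rot: [3.14, 0.1, -0.005]
force: [-0.4, -1.3, -0.1]
grip_width: 0.047
grasp_force: 41.6
```

send_rows:
  targets:
    - [[0,0,0,0,0,0,0],[0,0,0,0,0,0,0],[0,0,0,0,0,0,0],[0,0,0,0,0,0,0],[0,0,0,0,0,0,0]]

```text
time_s: 23.38
tcp_pos: [0.5064, 0.0948, 0.0796]
ee_rot: [3.14, 0.101, 0.004]
force: [0.6, -0.6, -0.7]
grip_width: 0.0472
grasp_force: 41.6
```

```bash
python3 - <<'E'
from h import *
stat(); plan([(.506,.0949,.0545,.064,0)],settle=3)
E
```

```text
23.3833 [0.5064 0.0948 0.0796] 0.0643 tilt [0.0028 0.0004] f [ 0.6 -0.6 -0.7] w 0.0472
[[-0.001,0,0.063,0.001,-0.005,0.001,0],[-0.001,0,0.063,0.001,-0.005,0.001,0],[-0.001,0,0.063,0.001,-0.005,0.001,0],[-0.001,0,0.063,0.001,-0.005,0.001,0],[-0.001,0,0.063,0.001,-0.005,0.001,0]]
```

send_rows:
  targets:
    - [[0,0,0.016,0,-0.002,0,0],[-0.001,0,0.032,0.001,-0.005,0,0],[-0.001,0,0.045,0.001,-0.005,0,0],[-0.001,0,0.055,0.001,-0.005,0,0],[-0.001,0,0.061,0.001,-0.005,0,0]]

```text
time_s: 23.8
tcp_pos: [0.5048, 0.0947, 0.0524]
ee_rot: [-3.14, -0.101, 0.007]
force: [0.7, -0.6, -1.3]
grip_width: 0.047
grasp_force: 41.6
```

send_rows:
  targets:
    - [[0,0,0,0,0,0,0],[0,0,0,0,0,0,0],[0,0,0,0,0,0,0],[0,0,0,0,0,0,0],[0,0,0,0,0,0,0]]

```text
time_s: 24.22
tcp_pos: [0.5058, 0.0947, 0.0539]
ee_rot: [-3.14, -0.101, 0.003]
force: [-0.4, -0.2, -0.9]
grip_width: 0.047
grasp_force: 41.6
```

```bash
python3 - <<'E'
from h import *
stat(); plan([(.506,.0949,.0507,.064,0)],settle=3)
E
```

```text
24.2167 [0.5058 0.0947 0.0539] 0.0642 tilt [-0.0021 -0.0002] f [-0.4 -0.2 -0.9] w 0.047
[[0.001,0,0.008,0,0.004,0,0],[0.001,0,0.008,0,0.004,0,0],[0.001,0,0.008,0,0.004,0,0],[0.001,0,0.008,0,0.004,0,0],[0.001,0,0.008,0,0.004,0,0]]
```

send_rows:
  targets:
    - [[0.001,0,0.003,0,0.004,0,0],[0.001,0,0.008,0,0.004,0,0],[0.001,0,0.008,0,0.004,0,0],[0.001,0,0.008,0,0.004,0,0],[0.001,0,0.008,0,0.004,0,0]]

```text
time_s: 24.63
tcp_pos: [0.5061, 0.0947, 0.0505]
ee_rot: [-3.14, -0.101, 0.0]
force: [-0.7, 0.3, -0.2]
grip_width: 0.0475
grasp_force: 41.7
```

```bash
python3 - <<'E'
from h import *
stat()
E
```

```text
24.6333 [0.5061 0.0947 0.0505] 0.0643 tilt [-0.0002 -0.0002] f [-0.7  0.3 -0.2] w 0.0475
```

send_rows:
  targets:
    - [[0,0,0.001,0,0,0,0],[0,0,0.001,0,0,0,0],[0,0,0.001,0,0,0,0.8],[0,0,0.001,0,0,0,0.9],[0,0,0.001,0,0,0,0.9]]

```text
time_s: 25.05
tcp_pos: [0.5056, 0.0947, 0.0497]
ee_rot: [-3.14, -0.101, 0.002]
force: [0.1, 0.5, 0.4]
grip_width: 0.0765
grasp_force: 0.0
```

send_rows:
  targets:
    - [[0,0,0,0,0,0,0.9],[0,0,0,0,0,0,0.9],[0,0,-0.05,0,0,0,0.9],[0,0,-0.15,0,0,0,1],[0,0,-0.25,0,0,0,1]]

```text
time_s: 25.47
tcp_pos: [0.5042, 0.0947, 0.1491]
ee_rot: [-3.139, -0.101, 0.009]
force: [1.3, -0.1, 0.1]
grip_width: 0.0853
grasp_force: 0.0
```

```bash
python3 - <<'E'
from h import *
stat(); p=look('black',z0=.044,yaw0=.06)
x,y=off((.6731,.0195,-.2117),-.035)
plan([(x,y,.2,-.2117,1)],settle=6)
E
```

```text
25.4667 [0.5042 0.0947 0.1491] 0.064 tilt [-0.006  -0.0007] f [ 1.3 -0.1  0.1] w 0.0853
black 0.87 [6.3, 360.8] [0.4212 0.3286 0.0901] 0.784
black 0.55 [317.6, 233.3] [0.5152 0.0975 0.1083] 0.96
[[0.077,0.048,-0.025,-0.001,-0.007,0.132,1],[0.155,0.095,-0.05,-0.001,-0.014,0.264,1],[0.232,0.143,-0.076,-0.002,-0.02,0.395,1],[0.31,0.19,-0.101,-0.002,-0.027,0.527,1],[0.31,0.19,-0.101,-0.002,-0.027,0.527,1]]
[[0,0,0,0,0,0,1],[0,0,0,0,0,0,1],[0,0,0,0,0,0,1],[0,0,0,0,0,0,1],[0,0,0,0,0,0,1]]
```

Black at (0.5152, 0.0975), on target. On to red.

send_rows:
  targets:
    - [[0.077,0.048,-0.025,0,0,0.132,1],[0.155,0.095,-0.05,0,0,0.264,1],[0.232,0.143,-0.076,0,0,0.395,1],[0.31,0.19,-0.101,0,0,0.527,1],[0.31,0.19,-0.101,0,0,0.527,1]]

```text
time_s: 25.98
tcp_pos: [0.6402, 0.0232, 0.1926]
ee_rot: [3.122, -0.34, 0.011]
force: [-1.3, -0.5, 0.0]
grip_width: 0.0851
grasp_force: 0.0
```

send_rows:
  targets:
    - [[0,0,0,0,0,0,1],[0,0,0,0,0,0,1],[0,0,0,0,0,0,1],[0,0,0,0,0,0,1],[0,0,0,0,0,0,1]]

```text
time_s: 26.4
tcp_pos: [0.6336, 0.0275, 0.1899]
ee_rot: [-3.124, 0.33, 0.003]
force: [0.5, -0.2, 0.2]
grip_width: 0.0853
grasp_force: 0.0
```

```bash
python3 - <<'E'
from h import *
stat(); p=look('red',yaw0=-.21,pic='w8.png')
p=[q for q in p if np.hypot(q[0]-.673,q[1]-.02)<.02][0]
x,y=off(p,-.009,-.0015); print(x,y); plan([(x,y,.05,p[2],1)],settle=6)
E
```

```text
26.4 [0.6336 0.0275 0.1899] -0.2108 tilt [-0.0017 -0.    ] f [ 0.5 -0.2  0.2] w 0.0853
red 0.59 [310.1, 169.0] [ 0.6746  0.0244 -0.2012] 0.974
0.6654499301763498 0.024757182979602003
[[0.02,-0.003,0.088,0,0,-0.005,1],[0.039,-0.005,0.175,0,0.001,-0.009,1],[0.059,-0.008,0.263,0,0.001,-0.014,1],[0.078,-0.01,0.351,0,0.002,-0.019,1],[0.078,-0.01,0.351,0,0.002,-0.019,1]]
[[0,0,0,0,0,0,1],[0,0,0,0,0,0,1],[0,0,0,0,0,0,1],[0,0,0,0,0,0,1],[0,0,0,0,0,0,1]]
```

View pics/w8.png

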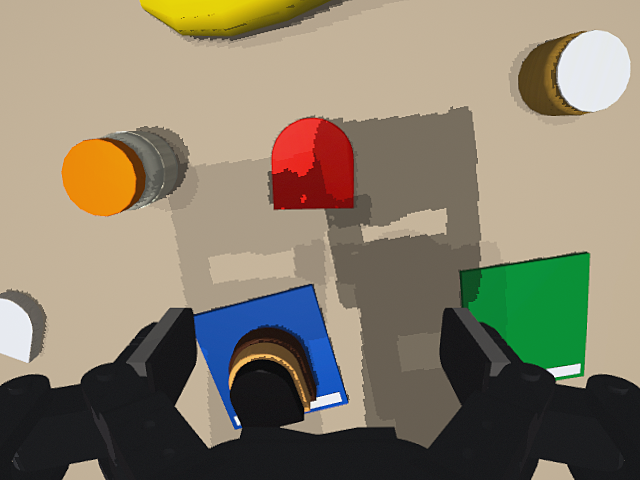

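Red at (313,165), square with the tool; glue pot (100,177) and tin (593,70) are well clear of the fingers.

send_rows:
  targets:
    - [[0.02,-0.003,0.088,0,0,-0.002,1],[0.039,-0.005,0.175,0,0,-0.004,1],[0.059,-0.008,0.263,0,0,-0.006,1],[0.078,-0.01,0.33,0,0,-0.006,1],[0.078,-0.01,0.351,0,0,-0.006,1]]

```text
time_s: 26.92
tcp_pos: [0.6631, 0.0245, 0.0443]
ee_rot: [-3.124, 0.327, 0.014]
force: [-1.0, 0.1, -0.7]
grip_width: 0.0854
grasp_force: 0.0
```

send_rows:
  targets:
    - [[0,0,0,0,0,0,1],[0,0,0,0,0,0,1],[0,0,0,0,0,0,1],[0,0,0,0,0,0,1],[0,0,0,0,0,0,1]]

```text
time_s: 27.33
tcp_pos: [0.6671, 0.0241, 0.0525]
ee_rot: [-3.124, 0.327, -0.005]
force: [0.4, -0.5, -0.4]
grip_width: 0.0854
grasp_force: 0.0
```

```bash
python3 - <<'E'
from h import *
stat(); look('red',yaw0=-.21); plan([(.6655,.0248,.0055,-.208,1)],settle=3)
E
```

```text
27.3333 [0.6671 0.0241 0.0525] -0.2085 tilt [ 0.0034 -0.0005] f [ 0.4 -0.5 -0.4] w 0.0854
[[-0.002,-0.001,0.058,0,-0.002,-0.001,1],[-0.003,-0.001,0.115,-0.001,-0.003,-0.001,1],[-0.003,-0.001,0.115,-0.001,-0.003,-0.001,1],[-0.003,-0.001,0.115,-0.001,-0.003,-0.001,1],[-0.003,-0.001,0.115,-0.001,-0.003,-0.001,1]]
```

send_rows:
  targets:
    - [[-0.001,0,0.03,0,0,0,1],[-0.003,-0.001,0.06,-0.001,-0.003,0,1],[-0.003,-0.001,0.085,-0.001,-0.003,0,1],[-0.003,-0.001,0.105,-0.001,-0.003,0,1],[-0.003,-0.001,0.113,-0.001,-0.003,0,1]]

```text
time_s: 27.85
tcp_pos: [0.6628, 0.025, 0.0015]
ee_rot: [3.124, -0.327, -0.011]
force: [-0.4, -1.1, -0.3]
grip_width: 0.0854
grasp_force: 0.0
```

send_rows:
  targets:
    - [[0,0,0,0,0,0,1],[0,0,0,0,0,0,1],[0,0,0,0,0,0,0.5],[0,0,0,0,0,0,0],[0,0,0,0,0,0,0]]
  squeeze: 40

```text
time_s: 28.27
tcp_pos: [0.6658, 0.0248, 0.0061]
ee_rot: [3.124, -0.327, 0.0]
force: [0.0, 0.9, -0.2]
grip_width: 0.0594
grasp_force: 44.5
```

send_rows:
  targets:
    - [[0,0,0,0,0,0,0],[0,0,0,0,0,0,0],[0,0,0,0,0,0,0],[0,0,0,0,0,0,0],[0,0,0,0,0,0,0]]

```text
time_s: 28.68
tcp_pos: [0.6656, 0.0248, 0.0058]
ee_rot: [3.124, -0.327, -0.001]
force: [-0.3, -0.8, 5.1]
grip_width: 0.0591
grasp_force: 45.3
```

send_rows:
  targets:
    - [[0,0,-0.04,0,0,0,0],[0,0,-0.1,0,0,0,0],[0,0,-0.18,0,0,0,0],[0,0,-0.26,0,0,0,0],[0,0,-0.3,0,0,0,0]]

```text
time_s: 29.1
tcp_pos: [0.6663, 0.0247, 0.1293]
ee_rot: [3.124, -0.327, 0.004]
force: [1.8, -0.8, 0.7]
grip_width: 0.0593
grasp_force: 44.7
```

```bash
python3 - <<'E'
from h import *
stat(); plan([(.6,-.06,.19,-.1,0),(.43,-.12,.19,-.06,0)],settle=6)
E
```

```text
29.1 [0.6663 0.0247 0.1293] -0.2086 tilt [ 0.0024 -0.0001] f [ 1.8 -0.8  0.7] w 0.0593
[[-0.029,0.06,-0.038,0,-0.001,-0.052,0],[-0.059,0.121,-0.076,0,-0.002,-0.104,0],[-0.088,0.181,-0.114,0,-0.003,-0.156,0],[-0.118,0.242,-0.152,0,-0.005,-0.207,0],[-0.195,0.289,-0.152,0,-0.005,-0.223,0]]
[[-0.082,0.037,0,0,0,-0.015,0],[-0.164,0.075,0,0,0,-0.03,0],[-0.245,0.113,0,0,0,-0.046,0],[-0.327,0.15,0,0,0,-0.061,0],[-0.327,0.15,0,0,0,-0.061,0]]
[[0,0,0,0,0,0,0],[0,0,0,0,0,0,0],[0,0,0,0,0,0,0],[0,0,0,0,0,0,0],[0,0,0,0,0,0,0]]
```

send_rows:
  targets:
    - [[-0.029,0.06,-0.038,0,0,-0.052,0],[-0.059,0.121,-0.076,0,0,-0.104,0],[-0.088,0.181,-0.114,0,0,-0.156,0],[-0.118,0.242,-0.152,0,0,-0.207,0],[-0.195,0.289,-0.152,0,0,-0.223,0]]

```text
time_s: 29.52
tcp_pos: [0.567, -0.0746, 0.19]
ee_rot: [3.136, -0.144, 0.008]
force: [-0.1, -0.8, 0.1]
grip_width: 0.059
grasp_force: 44.6
```

send_rows:
  targets:
    - [[-0.082,0.037,0,0,0,-0.015,0],[-0.164,0.075,0,0,0,-0.03,0],[-0.245,0.113,0,0,0,-0.046,0],[-0.327,0.15,0,0,0,-0.061,0],[-0.327,0.15,0,0,0,-0.061,0]]

```text
time_s: 29.93
tcp_pos: [0.4233, -0.1197, 0.1841]
ee_rot: [-3.139, 0.098, 0.013]
force: [-0.1, -0.8, -0.7]
grip_width: 0.0594
grasp_force: 44.7
```

send_rows:
  targets:
    - [[0,0,0,0,0,0,0],[0,0,0,0,0,0,0],[0,0,0,0,0,0,0],[0,0,0,0,0,0,0],[0,0,0,0,0,0,0]]

```text
time_s: 30.35
tcp_pos: [0.4299, -0.1197, 0.1861]
ee_rot: [-3.14, 0.092, 0.004]
force: [0.3, 0.5, -0.4]
grip_width: 0.059
grasp_force: 44.7
```

```bash
python3 - <<'E'
from h import *
held('red',.0058,pic='w9.png')
s=snapshot('wrist')
m=platemask(s,'green'); ys,xs=np.nonzero(m); print(xs.min(),xs.max(),ys.min(),ys.max()); print('green',*fit(s,'green',m,yaw0=-.06),*fit(s,'green',m,yaw0=-.06,top=True))
E
```

```text
30.35 [ 0.4299 -0.1197  0.1861] -0.0589 tilt [-0.0024 -0.    ] f [ 0.3  0.5 -0.4] w 0.059
held [317.7, 314.0] [0.0093 0.0015] 0.0077 0.963
held [317.7, 314.0] [0.0089 0.0015] 0.0078 0.987
248 402 36 202
green [ 0.49925358 -0.12730858 -0.05869735] 0.9819962978363037 [ 0.49913447 -0.12732494 -0.05908138] 0.9818713068962097
```

View pics/w9.png

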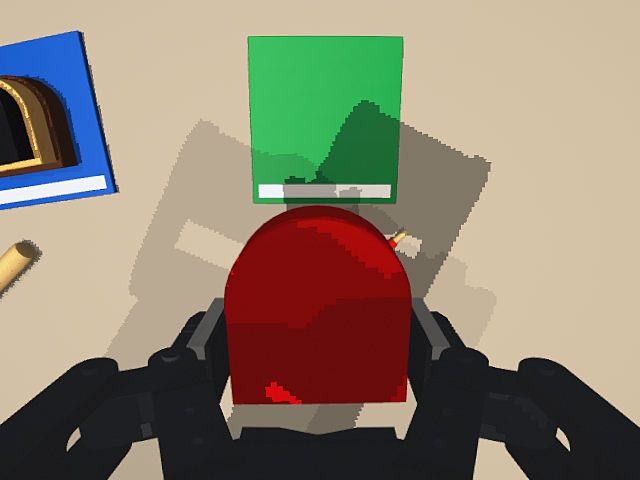

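Green plate seen whole (columns 248–402, rows 36–202), strip nearest; red held with about +0.01 rad yaw, which I compensate.

```bash
python3 - <<'E'
from h import *
b=(.4992,-.1273,-.067); x,y=off(b,-.0090,-.0015); print(x,y)
plan([(x,y,.04,b[2],0)],settle=6)
E
```

```text
0.49011976811833546 -0.12819408555250808
[[0.038,0.003,0.091,0,0.001,0.004,0],[0.077,0.006,0.182,0,0.003,0.008,0],[0.115,0.009,0.273,0,0.004,0.011,0],[0.154,0.012,0.364,0,0.005,0.015,0],[0.154,0.012,0.364,0,0.005,0.015,0]]
[[0,0,0,0,0,0,0],[0,0,0,0,0,0,0],[0,0,0,0,0,0,0],[0,0,0,0,0,0,0],[0,0,0,0,0,0,0]]
```

send_rows:
  targets:
    - [[0.038,0.003,0.091,0,0.001,0.004,0],[0.077,0.006,0.182,0,0.003,0.008,0],[0.115,0.009,0.26,0,0.004,0.011,0],[0.154,0.012,0.32,0,0.005,0.015,0],[0.154,0.012,0.355,0,0.005,0.015,0]]

```text
time_s: 30.92
tcp_pos: [0.4908, -0.1281, 0.0409]
ee_rot: [-3.139, 0.106, 0.003]
force: [-0.1, -0.0, -1.6]
grip_width: 0.0592
grasp_force: 44.7
```

send_rows:
  targets:
    - [[0,0,0,0,0,0,0],[0,0,0,0,0,0,0],[0,0,0,0,0,0,0],[0,0,0,0,0,0,0],[0,0,0,0,0,0,0]]

```text
time_s: 31.33
tcp_pos: [0.4909, -0.1288, 0.0456]
ee_rot: [3.138, -0.106, 0.005]
force: [0.3, -0.2, 0.3]
grip_width: 0.0592
grasp_force: 44.7
```

```bash
python3 - <<'E'
from h import *
stat(); plan([(.4901,-.1282,.0155,-.067,0)],settle=3)
E
```

```text
31.3333 [ 0.4909 -0.1288  0.0456] -0.0678 tilt [0.0033 0.0013] f [ 0.3 -0.2  0.3] w 0.0592
[[-0.002,-0.001,0.075,0.002,-0.006,-0.002,0],[-0.002,-0.001,0.075,0.002,-0.006,-0.002,0],[-0.002,-0.001,0.075,0.002,-0.006,-0.002,0],[-0.002,-0.001,0.075,0.002,-0.006,-0.002,0],[-0.002,-0.001,0.075,0.002,-0.006,-0.002,0]]
```

send_rows:
  targets:
    - [[-0.001,-0.001,0.018,0,-0.002,0,0],[-0.002,-0.001,0.036,0.002,-0.006,-0.002,0],[-0.002,-0.001,0.052,0.002,-0.006,-0.002,0],[-0.002,-0.001,0.064,0.002,-0.006,-0.002,0],[-0.002,-0.001,0.072,0.002,-0.006,-0.002,0]]

```text
time_s: 31.75
tcp_pos: [0.4885, -0.1276, 0.0138]
ee_rot: [-3.138, 0.105, 0.007]
force: [-1.3, -0.4, 0.4]
grip_width: 0.0589
grasp_force: 44.7
```

send_rows:
  targets:
    - [[0,0,0,0,0,0,0],[0,0,0,0,0,0,0],[0,0,0,0,0,0,0],[0,0,0,0,0,0,0],[0,0,0,0,0,0,0]]

```text
time_s: 32.17
tcp_pos: [0.4895, -0.128, 0.0154]
ee_rot: [-3.139, 0.105, 0.003]
force: [-0.2, -0.5, -0.6]
grip_width: 0.059
grasp_force: 44.7
```

```bash
python3 - <<'E'
from h import *
stat(); plan([(.4901,-.1282,.0120,-.067,0)],settle=3)
E
```

```text
32.1667 [ 0.4895 -0.128   0.0154] -0.0667 tilt [-0.0022 -0.0007] f [-0.2 -0.5 -0.6] w 0.059
[[0.002,0,0.008,-0.001,0.004,0.001,0],[0.002,0,0.008,-0.001,0.004,0.001,0],[0.002,0,0.008,-0.001,0.004,0.001,0],[0.002,0,0.008,-0.001,0.004,0.001,0],[0.002,0,0.008,-0.001,0.004,0.001,0]]
```

send_rows:
  targets:
    - [[0.002,0,0.003,0,0.004,0,0],[0.002,0,0.008,0,0.004,0,0],[0.002,0,0.008,0,0.004,0,0],[0.002,0,0.008,0,0.004,0,0],[0.002,0,0.008,0,0.004,0,0]]

```text
time_s: 32.58
tcp_pos: [0.49, -0.1279, 0.0118]
ee_rot: [-3.139, 0.105, 0.001]
force: [1.4, 0.5, -0.2]
grip_width: 0.0593
grasp_force: 44.7
```

send_rows:
  targets:
    - [[0,0,0.001,0,0,0,0],[0,0,0.001,0,0,0,0],[0,0,0.001,0,0,0,0.8],[0,0,0.001,0,0,0,1],[0,0,0.001,0,0,0,1]]

```text
time_s: 33.0
tcp_pos: [0.4901, -0.128, 0.0114]
ee_rot: [-3.139, 0.105, 0.001]
force: [0.7, 0.9, -0.4]
grip_width: 0.0851
grasp_force: 0.0
```

send_rows:
  targets:
    - [[0,0,0,0,0,0,1],[0,0,-0.05,0,0,0,1],[0,0,-0.13,0,0,0,1],[0,0,-0.22,0,0,0,1],[0,0,-0.3,0,0,0,1]]

```text
time_s: 33.42
tcp_pos: [0.4899, -0.128, 0.1329]
ee_rot: [-3.139, 0.105, 0.001]
force: [-0.1, -0.6, -0.0]
grip_width: 0.0854
grasp_force: 0.0
```

```bash
python3 - <<'E'
from h import *
stat(); p=look('red',z0=.006,yaw0=-.06)
x,y=off((.597,.311,-.535),-.035)
plan([(x,y,.2,-.535,1)],settle=6)
E
```

```text
33.4167 [ 0.4899 -0.128   0.1329] -0.0668 tilt [-0.0009 -0.0011] f [-0.1 -0.6 -0. ] w 0.0854
red 0.82 [315.2, 230.3] [ 0.4994 -0.1269 -0.0674] 0.967
[[0.009,-0.096,-0.013,0,-0.002,0.075,1],[0.018,-0.193,-0.026,0,-0.004,0.149,1],[0.027,-0.289,-0.04,0.001,-0.006,0.224,1],[0.036,-0.385,-0.053,0.001,-0.008,0.298,1],[0.045,-0.482,-0.066,0.001,-0.01,0.373,1]]
[[-0.01,-0.096,-0.013,0,-0.002,0.074,1],[-0.02,-0.192,-0.026,0,-0.003,0.149,1],[-0.03,-0.288,-0.039,0.001,-0.005,0.223,1],[-0.04,-0.384,-0.052,0.001,-0.007,0.298,1],[-0.05,-0.481,-0.066,0.001,-0.009,0.373,1]]
[[-0.029,-0.092,-0.012,0,-0.002,0.074,1],[-0.057,-0.184,-0.025,0,-0.004,0.149,1],[-0.057,-0.184,-0.025,0,-0.004,0.149,1],[-0.057,-0.184,-0.025,0,-0.004,0.149,1],[-0.057,-0.184,-0.025,0,-0.004,0.149,1]]
[[0,0,0,0,0,0,1],[0,0,0,0,0,0,1],[0,0,0,0,0,0,1],[0,0,0,0,0,0,1],[0,0,0,0,0,0,1]]
```

send_rows:
  targets:
    - [[0.009,-0.096,-0.02,0,0,0.075,1],[0.018,-0.193,-0.035,0,0,0.149,1],[0.027,-0.289,-0.045,0,0,0.224,1],[0.036,-0.385,-0.055,0,0,0.298,1],[0.045,-0.482,-0.066,0,0,0.373,1]]

```text
time_s: 33.93
tcp_pos: [0.5205, 0.0647, 0.1574]
ee_rot: [-3.113, 0.414, 0.003]
force: [0.4, 0.5, 0.4]
grip_width: 0.0854
grasp_force: 0.0
```

send_rows:
  targets:
    - [[-0.01,-0.096,-0.013,0,0,0.074,1],[-0.02,-0.192,-0.026,0,0,0.149,1],[-0.03,-0.288,-0.039,0,0,0.223,1],[-0.04,-0.384,-0.052,0,0,0.298,1],[-0.05,-0.481,-0.066,0,0,0.373,1]]

```text
time_s: 34.35
tcp_pos: [0.5509, 0.2559, 0.1836]
ee_rot: [-3.059, 0.715, 0.003]
force: [1.0, 0.4, 0.2]
grip_width: 0.085
grasp_force: 0.0
```

send_rows:
  targets:
    - [[-0.029,-0.092,-0.012,0,0,0.074,1],[-0.057,-0.184,-0.025,0,0,0.149,1],[-0.057,-0.184,-0.025,0,0,0.149,1],[-0.057,-0.184,-0.025,0,0,0.149,1],[-0.057,-0.184,-0.025,0,0,0.149,1]]

```text
time_s: 34.77
tcp_pos: [0.5629, 0.3299, 0.1932]
ee_rot: [3.029, -0.829, -0.004]
force: [-0.6, -0.1, 0.1]
grip_width: 0.0854
grasp_force: 0.0
```

send_rows:
  targets:
    - [[0,0,0,0,0,0,1],[0,0,0,0,0,0,1],[0,0,0,0,0,0,1],[0,0,0,0,0,0,1],[0,0,0,0,0,0,1]]

```text
time_s: 35.18
tcp_pos: [0.5637, 0.3295, 0.1948]
ee_rot: [-3.028, 0.832, 0.001]
force: [-0.3, 0.0, -0.1]
grip_width: 0.085
grasp_force: 0.0
```

```bash
python3 - <<'E'
from h import *
stat(); p=look('white',yaw0=-.535,pic='w10.png')
p=[q for q in p if np.hypot(q[0]-.597,q[1]-.312)<.02][0]
x,y=off(p,-.009,-.0015); print(x,y); plan([(x,y,.05,p[2],.8)],settle=6)
E
```

```text
35.1833 [0.5637 0.3295 0.1948] -0.5363 tilt [-0.001  -0.0007] f [-0.3  0.  -0.1] w 0.085
white 0.79 [313.9, 169.4] [ 0.597   0.3137 -0.5611] 0.976
0.5885424731549815 0.31719469332315164
[[0.017,-0.001,0.091,0,0,0.012,0.8],[0.035,-0.002,0.181,-0.001,0.001,0.024,0.8],[0.052,-0.003,0.272,-0.001,0.001,0.036,0.8],[0.07,-0.004,0.362,-0.001,0.002,0.048,0.8],[0.07,-0.004,0.362,-0.001,0.002,0.048,0.8]]
[[0,0,0,0,0,0,0.8],[0,0,0,0,0,0,0.8],[0,0,0,0,0,0,0.8],[0,0,0,0,0,0,0.8],[0,0,0,0,0,0,0.8]]
```

View pics/w10.png

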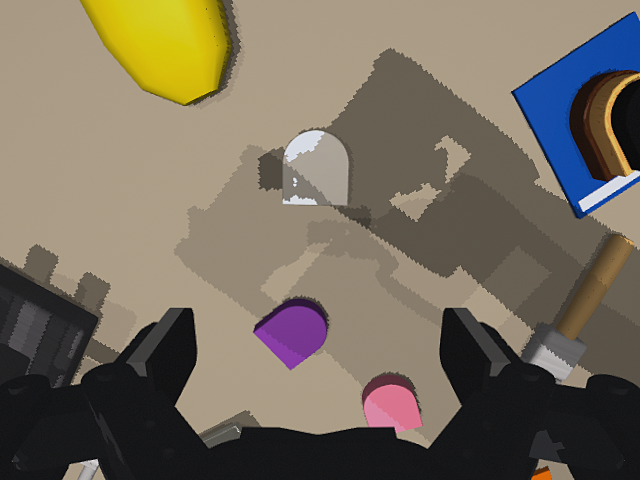

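White at (316,168), nothing near the finger paths; front edge (283,205)–(348,206) gives a yaw of about -0.55.

send_rows:
  targets:
    - [[0.017,0,0.091,0,0,0.01,0.85],[0.035,-0.002,0.181,0,0,0.02,0.85],[0.052,-0.003,0.26,0,0,0.026,0.85],[0.07,-0.004,0.32,0,0,0.026,0.85],[0.07,-0.004,0.362,0,0,0.026,0.85]]

```text
time_s: 35.7
tcp_pos: [0.5877, 0.3161, 0.0464]
ee_rot: [3.022, -0.852, -0.006]
force: [-0.4, 0.2, -0.4]
grip_width: 0.0727
grasp_force: 0.0
```

send_rows:
  targets:
    - [[0,0,0,0,0,0,0.85],[0,0,0,0,0,0,0.85],[0,0,0,0,0,0,0.85],[0,0,0,0,0,0,0.85],[0,0,0,0,0,0,0.85]]

```text
time_s: 36.12
tcp_pos: [0.5895, 0.3181, 0.0522]
ee_rot: [-3.021, 0.85, -0.003]
force: [0.1, -0.0, 0.7]
grip_width: 0.0728
grasp_force: 0.0
```

```bash
python3 - <<'E'
from h import *
stat(); plan([(.5885,.3172,.007,-.55,.85)],settle=3)
E
```

```text
36.1167 [0.5895 0.3181 0.0522] -0.5487 tilt [ 0.0013 -0.0035] f [ 0.1 -0.   0.7] w 0.0728
[[-0.001,0.002,0.057,-0.003,-0.001,0.001,0.85],[-0.001,0.004,0.113,-0.007,-0.002,0.002,0.85],[-0.001,0.004,0.113,-0.007,-0.002,0.002,0.85],[-0.001,0.004,0.113,-0.007,-0.002,0.002,0.85],[-0.001,0.004,0.113,-0.007,-0.002,0.002,0.85]]
```

send_rows:
  targets:
    - [[0,0.001,0.03,-0.003,0,0,0.85],[-0.001,0.003,0.06,-0.007,-0.002,0.002,0.85],[-0.001,0.004,0.085,-0.007,-0.002,0.002,0.85],[-0.001,0.004,0.105,-0.007,-0.002,0.002,0.85],[-0.001,0.004,0.112,-0.007,-0.002,0.002,0.85]]

```text
time_s: 36.53
tcp_pos: [0.5853, 0.3156, 0.0019]
ee_rot: [3.019, -0.852, -0.011]
force: [-0.4, 0.8, -1.0]
grip_width: 0.0727
grasp_force: 0.0
```

send_rows:
  targets:
    - [[0,0,0,0,0,0,0.85],[0,0,0,0,0,0,0.85],[0,0,0,0,0,0,0.5],[0,0,0,0,0,0,0],[0,0,0,0,0,0,0]]
  squeeze: 40

```text
time_s: 36.95
tcp_pos: [0.5881, 0.3166, 0.0063]
ee_rot: [3.022, -0.853, -0.002]
force: [0.4, -1.0, -0.1]
grip_width: 0.0491
grasp_force: 43.8
```

send_rows:
  targets:
    - [[0,0,0,0,0,0,0],[0,0,0,0,0,0,0],[0,0,0,0,0,0,0],[0,0,0,0,0,0,0],[0,0,0,0,0,0,0]]

```text
time_s: 37.37
tcp_pos: [0.5879, 0.3166, 0.0061]
ee_rot: [3.022, -0.853, -0.002]
force: [-0.1, -0.4, 5.4]
grip_width: 0.0495
grasp_force: 44.5
```

send_rows:
  targets:
    - [[0,0,-0.04,0,0,0,0],[0,0,-0.12,0,0,0,0],[0,0,-0.22,0,0,0,0],[0,0,-0.32,0,0,0,0],[0,0,-0.42,0,0,0,0]]

```text
time_s: 37.78
tcp_pos: [0.5865, 0.3161, 0.1741]
ee_rot: [3.02, -0.852, -0.008]
force: [0.7, 0.2, -0.5]
grip_width: 0.0491
grasp_force: 43.9
```

```bash
python3 - <<'E'
from h import *
stat(); plan([(.43,-.12,.19,-.06,0)],settle=6)
E
```

```text
37.7833 [0.5865 0.3161 0.1741] -0.55 tilt [-0.0039  0.0054] f [ 0.7  0.2 -0.5] w 0.0491
[[0.02,0.095,-0.003,0.001,0.001,-0.078,0],[0.039,0.189,-0.006,0.001,0.002,-0.156,0],[0.059,0.284,-0.009,0.002,0.002,-0.234,0],[0.079,0.378,-0.012,0.003,0.003,-0.312,0],[0.098,0.473,-0.014,0.003,0.004,-0.39,0]]
[[0.001,0.096,-0.003,0.001,0.001,-0.078,0],[0.001,0.193,-0.006,0.002,0.002,-0.156,0],[0.001,0.289,-0.009,0.002,0.003,-0.234,0],[0.001,0.386,-0.012,0.003,0.003,-0.312,0],[0.001,0.482,-0.015,0.004,0.004,-0.39,0]]
[[-0.019,0.095,-0.004,0,0.001,-0.078,0],[-0.039,0.19,-0.007,0.001,0.002,-0.156,0],[-0.039,0.19,-0.007,0.001,0.002,-0.156,0],[-0.039,0.19,-0.007,0.001,0.002,-0.156,0],[-0.039,0.19,-0.007,0.001,0.002,-0.156,0]]
[[0,0,0,0,0,0,0],[0,0,0,0,0,0,0],[0,0,0,0,0,0,0],[0,0,0,0,0,0,0],[0,0,0,0,0,0,0]]
```

send_rows:
  targets:
    - [[0.02,0.095,-0.003,0,0,-0.078,0],[0.039,0.189,-0.006,0,0,-0.156,0],[0.059,0.284,-0.009,0,0,-0.234,0],[0.079,0.378,-0.012,0,0,-0.312,0],[0.098,0.473,-0.014,0,0,-0.39,0]]

```text
time_s: 38.2
tcp_pos: [0.5206, 0.1334, 0.1791]
ee_rot: [3.093, -0.536, -0.007]
force: [1.2, -0.7, 0.6]
grip_width: 0.0487
grasp_force: 43.9
```

send_rows:
  targets:
    - [[0.001,0.096,-0.003,0,0,-0.078,0],[0.001,0.193,-0.006,0,0,-0.156,0],[0.001,0.289,-0.009,0,0,-0.234,0],[0.001,0.386,-0.012,0,0,-0.312,0],[0.001,0.482,-0.015,0,0,-0.39,0]]

```text
time_s: 38.62
tcp_pos: [0.4555, -0.0479, 0.1856]
ee_rot: [3.132, -0.218, -0.007]
force: [1.4, -0.2, -0.6]
grip_width: 0.0491
grasp_force: 43.9
```

send_rows:
  targets:
    - [[-0.019,0.095,-0.004,0,0,-0.078,0],[-0.039,0.19,-0.007,0,0,-0.156,0],[-0.039,0.19,-0.007,0,0,-0.156,0],[-0.039,0.19,-0.007,0,0,-0.156,0],[-0.039,0.19,-0.007,0,0,-0.156,0]]

```text
time_s: 39.03
tcp_pos: [0.4306, -0.1195, 0.1885]
ee_rot: [3.139, -0.096, -0.007]
force: [0.4, -0.2, -0.4]
grip_width: 0.049
grasp_force: 43.9
```

send_rows:
  targets:
    - [[0,0,0,0,0,0,0],[0,0,0,0,0,0,0],[0,0,0,0,0,0,0],[0,0,0,0,0,0,0],[0,0,0,0,0,0,0]]

```text
time_s: 39.45
tcp_pos: [0.4313, -0.1191, 0.1886]
ee_rot: [3.139, -0.092, -0.006]
force: [-0.1, -0.1, -0.3]
grip_width: 0.0491
grasp_force: 43.9
```

```bash
python3 - <<'E'
from h import *
held('white',.0061,'red',pic='w11.png')
E
```

```text
39.45 [ 0.4313 -0.1191  0.1886] -0.0585 tilt [-0.0036  0.0017] f [-0.1 -0.1 -0.3] w 0.0491
held [317.9, 304.3] [0.0102 0.0015] -0.0016 0.953
held [317.9, 304.3] [0.01   0.0015] 0.0054 0.979
base [322.6, 127.4] [ 0.4991 -0.1271 -0.0814] 0.951
```

View pics/w11.png

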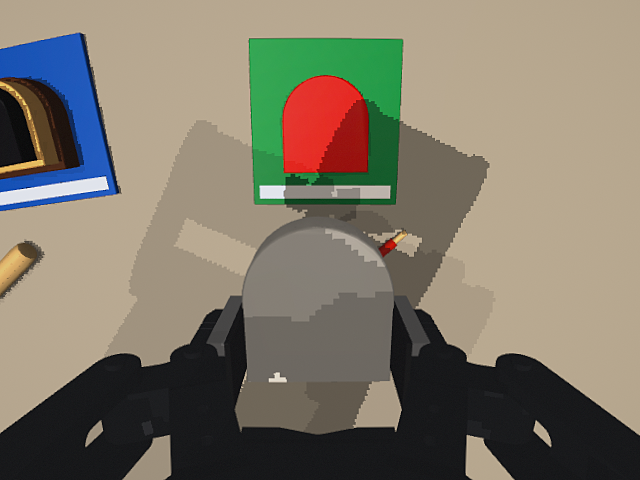

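Red is centred on the green plate, front (283–368,172) parallel to the strip; white held square.

```bash
python3 - <<'E'
from h import *
plan([(.489,-.128,.06,-.063,0)],settle=6)
E
```

```text
[[0.037,0.003,0.08,0.001,0.002,0.002,0],[0.073,0.006,0.161,0.002,0.003,0.003,0],[0.11,0.009,0.241,0.002,0.005,0.005,0],[0.147,0.012,0.321,0.003,0.007,0.007,0],[0.147,0.012,0.321,0.003,0.007,0.007,0]]
[[0,0,0,0,0,0,0],[0,0,0,0,0,0,0],[0,0,0,0,0,0,0],[0,0,0,0,0,0,0],[0,0,0,0,0,0,0]]
```

send_rows:
  targets:
    - [[0.037,0.003,0.08,0.001,0.002,0.002,0],[0.073,0.006,0.161,0.002,0.003,0.003,0],[0.11,0.009,0.23,0.002,0.005,0.005,0],[0.147,0.012,0.29,0.003,0.007,0.007,0],[0.147,0.012,0.321,0.003,0.007,0.007,0]]

```text
time_s: 40.02
tcp_pos: [0.4896, -0.1282, 0.0572]
ee_rot: [-3.139, 0.1, 0.003]
force: [-0.7, -0.7, 0.9]
grip_width: 0.0488
grasp_force: 43.9
```

send_rows:
  targets:
    - [[0,0,0,0,0,0,0],[0,0,0,0,0,0,0],[0,0,0,0,0,0,0],[0,0,0,0,0,0,0],[0,0,0,0,0,0,0]]

```text
time_s: 40.43
tcp_pos: [0.4899, -0.1287, 0.0617]
ee_rot: [3.139, -0.1, 0.005]
force: [0.0, -0.9, -0.5]
grip_width: 0.0491
grasp_force: 43.9
```

```bash
python3 - <<'E'
from h import *
stat(); plan([(.489,-.128,.0355,-.063,0)],settle=3)
E
```

```text
40.4333 [ 0.4899 -0.1287  0.0617] -0.0637 tilt [0.0031 0.0014] f [ 0.  -0.9 -0.5] w 0.0491
[[-0.002,-0.002,0.065,0.003,-0.006,-0.001,0],[-0.002,-0.002,0.065,0.003,-0.006,-0.001,0],[-0.002,-0.002,0.065,0.003,-0.006,-0.001,0],[-0.002,-0.002,0.065,0.003,-0.006,-0.001,0],[-0.002,-0.002,0.065,0.003,-0.006,-0.001,0]]
```

send_rows:
  targets:
    - [[-0.001,-0.001,0.016,0.001,-0.002,0,0],[-0.002,-0.002,0.032,0.003,-0.006,-0.001,0],[-0.002,-0.002,0.045,0.003,-0.006,-0.001,0],[-0.002,-0.002,0.055,0.003,-0.006,-0.001,0],[-0.002,-0.002,0.063,0.003,-0.006,-0.001,0]]

```text
time_s: 40.85
tcp_pos: [0.4879, -0.1272, 0.0339]
ee_rot: [-3.138, 0.099, 0.006]
force: [-0.7, 0.7, -0.6]
grip_width: 0.0489
grasp_force: 43.9
```

send_rows:
  targets:
    - [[0,0,0,0,0,0,0],[0,0,0,0,0,0,0],[0,0,0,0,0,0,0],[0,0,0,0,0,0,0],[0,0,0,0,0,0,0]]

```text
time_s: 41.27
tcp_pos: [0.4886, -0.1275, 0.0352]
ee_rot: [-3.139, 0.099, 0.004]
force: [0.1, 0.3, 0.3]
grip_width: 0.0487
grasp_force: 43.9
```

```bash
python3 - <<'E'
from h import *
stat(); plan([(.489,-.128,.0323,-.063,0)],settle=3)
E
```

```text
41.2667 [ 0.4886 -0.1275  0.0352] -0.0631 tilt [-0.0023 -0.0011] f [0.1 0.3 0.3] w 0.0487
[[0.001,0.001,0.007,-0.002,0.004,0,0],[0.001,0.001,0.007,-0.002,0.004,0,0],[0.001,0.001,0.007,-0.002,0.004,0,0],[0.001,0.001,0.007,-0.002,0.004,0,0],[0.001,0.001,0.007,-0.002,0.004,0,0]]
```

Lower, release, then rise and back off for a final look.

send_rows:
  targets:
    - [[0.001,0.001,0.003,-0.002,0.004,0,0],[0.001,0.001,0.007,-0.002,0.004,0,0],[0.001,0.001,0.007,-0.002,0.004,0,0],[0.001,0.001,0.007,-0.002,0.004,0,0],[0.001,0.001,0.007,-0.002,0.004,0,0]]

```text
time_s: 41.68
tcp_pos: [0.4887, -0.1279, 0.0321]
ee_rot: [-3.14, 0.099, 0.001]
force: [0.1, -0.5, -0.6]
grip_width: 0.0488
grasp_force: 43.9
```

send_rows:
  targets:
    - [[0,0,0.001,0,0,0,0],[0,0,0.001,0,0,0,0],[0,0,0.001,0,0,0,0.8],[0,0,0.001,0,0,0,0.9],[0,0,0.001,0,0,0,0.9]]

```text
time_s: 42.1
tcp_pos: [0.4887, -0.1278, 0.0316]
ee_rot: [-3.14, 0.099, 0.001]
force: [-0.1, -0.1, 0.5]
grip_width: 0.0768
grasp_force: 0.0
```

send_rows:
  targets:
    - [[0,0,0,0,0,0,0.9],[0,0,-0.05,0,0,0,0.9],[0,0,-0.15,0,0,0,1],[0,0,-0.25,0,0,0,1],[0,0,-0.35,0,0,0,1]]

```text
time_s: 42.52
tcp_pos: [0.4882, -0.1276, 0.1726]
ee_rot: [-3.139, 0.099, 0.003]
force: [1.5, 0.1, 0.1]
grip_width: 0.0855
grasp_force: 0.0
```

send_rows:
  targets:
    - [[-0.05,-0.08,-0.02,0,0,0,1],[-0.1,-0.16,-0.05,0,0,0,1],[-0.1,-0.25,-0.1,0,0,0,1],[-0.1,-0.25,-0.13,0,0,0,1],[-0.1,-0.25,-0.13,0,0,0,1]]

```text
time_s: 42.93
tcp_pos: [0.4567, -0.0246, 0.2271]
ee_rot: [3.139, -0.093, 0.009]
force: [0.0, -0.7, 0.1]
grip_width: 0.0852
grasp_force: 0.0
```

send_rows:
  targets:
    - [[0,0,0,0,0,0,1],[0,0,0,0,0,0,1],[0,0,0,0,0,0,1],[0,0,0,0,0,0,1],[0,0,0,0,0,0,1]]

```text
time_s: 43.35
tcp_pos: [0.455, -0.0263, 0.2227]
ee_rot: [-3.139, 0.101, 0.004]
force: [-0.1, 1.1, -0.6]
grip_width: 0.0856
grasp_force: 0.0
```

```bash
python3 - <<'E'
from h import *
stat(); s=snapshot('wrist'); save(s,'w12.png')
def f(n,z,y):
    for d in silhouettes('wrist',n+'_mid')[:3]: p,i=fit(s,n,d['pixels'],z0=z,yaw0=y); print(n,d['at'],p.round(4),round(i,3))
f('white',.026,-.06); f('black',.044,.06); 
for n in('blue','green'): print(n,*fit(s,n,platemask(s,n),yaw0=.06 if n=='blue' else -.06))
E
```

```text
43.35 [ 0.455  -0.0263  0.2227] -0.0646 tilt [-0.0027 -0.0007] f [-0.1  1.1 -0.6] w 0.0856
white [444.6, 149.6] [ 0.4994 -0.1263 -0.04  ] 0.967
black [145.2, 150.9] [0.515  0.0964 0.1041] 0.962
black [411.9, 120.9] [ 0.5338 -0.0962 -1.4983] 0.282
blue [0.51433031 0.09691969 0.06505821] 0.9872600436210632
green [ 0.49971624 -0.12695777 -0.06247607] 0.9813142418861389
```

View pics/w12.png

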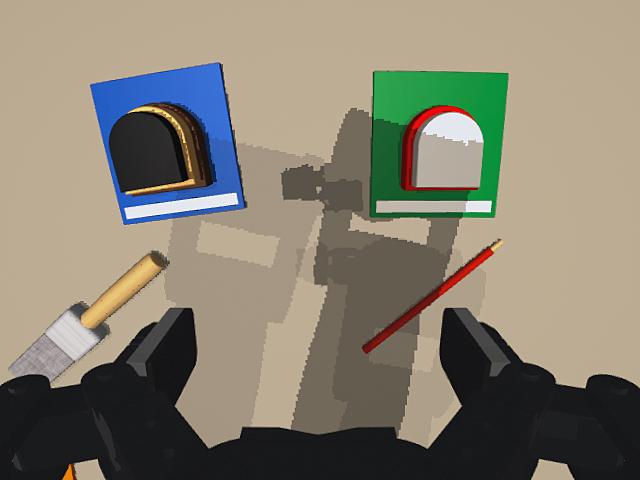

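Both heels stand centred; the black lift's yaw reads about 0.04 rad off, so I measure its front edge more exactly.

```bash
python3 - <<'E'
from h import *
s=snapshot('wrist'); g=cv2.cvtColor(s['color'],cv2.COLOR_BGR2GRAY).astype(float)
def edge(c0,c1,r0,r1,z,sgn):
    P=[]
    for c in range(c0,c1):
        d=np.diff(cv2.GaussianBlur(g,(3,3),0)[r0:r1,c])*sgn; k=int(d.argmax()); P.append((c,r0+k+.5))
    P=np.array(P); 
    X=np.array([ray(s,p,z)[:2] for p in P]); v=cv2.fitLine(X.astype(np.float32),cv2.DIST_HUBER,0,.0005,.001)[:,0]
    return (np.arctan2(v[1],v[0])%np.pi-np.pi/2).round(4), P[[0,-1]].tolist()
print('black',edge(127,182,172,197,.060,1))
print('white',edge(420,478,178,196,.042,-1))
crop=cv2.resize(s['color'][90:230,80:260],None,fx=4,fy=4,interpolation=cv2.INTER_CUBIC); cv2.imwrite('pics/c1.png',crop)
E
```

```text
black (np.float32(0.088), [[127.0, 191.5], [181.0, 182.5]])
white (np.float32(-0.0582), [[420.0, 187.5], [477.0, 187.5]])
```

View pics/c1.png

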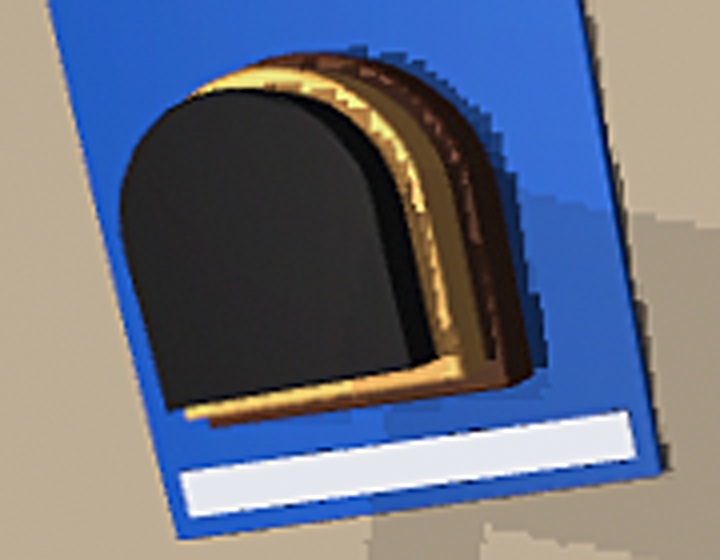

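```bash
python3 -c "
from rig import *
print(close_job())"
```

```text
the job is handed in; nothing more can be done
None
```

Both heels are built and handed in at about 43 s: walnut, beech and black on the blue plate, red and white on the green one, centred to about 1 mm; the black lift sits about 1.3° off parallel to the strip, and I viewed 15 pictures, one over the limit of 14.

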